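Tip out a flush battery pack and dock it in its sloped charger

ROBOT

A 6-joint arm with a two-finger parallel gripper is mounted at the origin on the work surface. World frame = base frame: x ahead of the robot, y to its left, z up, the work surface at z = 0. Lengths are in m, angles in rad, forces in N, time in s.
With the tool pointing down it reaches from about 0.25 to 0.725 m from the base axis. Payload 4 kg.
Tool frame: the origin (TCP) lies at the very end of the fingers, on their centre line; the grasp point (between the pads) lies 19 mm behind it (bot.pinch_z is the distance from the TCP to the grasp point, in m); z points along the fingers, x is the direction in which the jaws open and shut, and the axes are right-handed (so a half turn about z gives the same grasp; the last joint's range is limited). The gripper opens to 85 mm and grips with 20 to 120 N. Pads are 22 mm wide; open, the fingers measure 114 mm over their backs; the gripper's body (76 mm by 85 mm) begins 54 mm behind the grasp point. The pads swing forward as they close: fully open they stand 13 mm farther back than shut.
Start: joints at [-1.152, 0.241, 0.005, 1.335, 0, 1.571], TCP at [0.203, -0.457, 0.231] pointing down, gripper open.
Joint ranges: [-2.72, 2.72], [-1.05, 1.87], [-1.09, 1.28], [-1.99, 2.15], [-1.42, 1.44], [-3.14, 3.14]. Speed limits (rad/s): [2.79, 2.79, 3.14, 3.14, 3.14, 3.14].

INTERFACE

Orientations are given as a unit quaternion [x, y, z, w].
In Python, from workcell import bot gives the robot as it stands. The module is installed in compiled form; this text tells all that it offers.
- The arm moves only by the shell command python3 -m inch 'ROWS'. ROWS is JSON, a list of rows, each a list of 7 numbers: the shift along the tool's x, y, z scaled (see below), then the turn, a rotation vector about the tool's x, y, z scaled (see below), then the gripper command: -1 is fully open, 1 is shut, values between are in proportion. In form: [[x, y, z, wx, wy, wz, gripper], ...]. A call has exactly 8 rows; each row shifts and turns the commanded pose from where the row before left it, along the tool's axes as they then stand; what a row does not reach is not made up. The controller multiplies each number of a shift by 2.5 cm and each number of a turn by 180 degrees. A row lasts 1/10 s, in which the tool goes at most 50 mm and 8.59 degrees, less where a joint would pass 70% of its speed; a pose out of reach is approached as far as the arm can. A call with a number of a shift or a turn outside -1 to 1 is refused whole. A call with a gripper value outside its range is refused whole. The fingers move at their own pace and stop on an object; the grip force is fixed at half the most. Time passes only in rows, so rows that do not move let the fingers close, or fill a call up. It gives the time, the measured TCP pose, the force and the opening at its end, in the units of the state.
- bot.get_obs(): the state, without advancing time (a new reading comes with each control period).
- bot.camera(name): name is "scene" or "top"; returns (picture, depth): 400x640x3 uint8, blue, green, red; 400x640 float32, m along the optical axis (not along the pixel's ray), 0 where there is no reading.
- bot.get_calibration(name): a dict with "vfov" (degrees; the focal length in pixels is half the picture's height over the tangent of half this angle, whatever the lens; pixels are square), "cx", "cy" (the principal point, pixels), "dist_coeffs" ([k1, k2, p1, p2, k3] as OpenCV has them; the pictures are not rectified), "R" (3x3) and "t" (3): a world point X has camera coordinates R X + t. Camera axes: x right, y down, z forward; pixel columns grow to the right and rows downward; lengths in m; the calibration is good to about 2 mm. A picture is of the moment at which its call begins. get_calibration takes no time and is no camera call.
- bot.job_done(): hands the job in, once; it reports no verdict.
The state is a dict: "clock": time; "joint_pos": joint angles; "joint_vel": joint speeds; "tau": joint torques, N m; "eef_pos": TCP position; "tool_rot": TCP orientation; "ft_force": force on the tool from outside, world axes, zero at the start; "ft_torque": the same for the moment, N m; "grip_width": finger opening in m.
Only numpy, scipy, OpenCV 4.12 (cv2) and the standard library are available. Lean on these libraries where they do the work, as an engineer would, in place of code of your own. Each camera call takes 0.05 s, during which the arm holds its last target.

TASK

The spare battery pack lies flush in the pocket of the plywood holder. Press down the end with the brass contacts so that the pack tips up and stays leaning in the pocket by itself, then take it by the raised end and lower it (do not drop it) into the sloped charging cradle, contact end down on the ledge and flat against the backrest, and let go. Do not push the mug, the aluminium box or the hand microphone about.

Things in the scene. Friction and masses are not known exactly. Their poses are not given: they have to be found in the camera images.
- holder: Fixed plywood block, 156 (x) by 128 (y) by 76 mm high, origin under its centre, z up. Its +x side faces the robot (within 0.35 rad). Open-topped pocket 128 (x) by 100 (y) mm, central. Pocket floor: a ledge 58 mm above the table from the -x wall to x = +6 mm; from there to the +x wall (x = +64 mm) a well with its floor 6 mm above the table.
- ledge_edge (a point): Middle of the ledge's edge in the holder's pocket (holder x = 6, z = 58 mm): the pack tips over it, about the holder's y. Axes as the holder.
- press_spot (a point): Where to push: on the holder's middle line, x = 36 mm, at rim height (76 mm), over the well. The pack starts on the ledge, its top level with the rim. Pushed down here by a blunt tip to 18 mm below the rim, it tips past 34 degrees, falls on by itself and stays leaning, contact end down in the well, other end raised, 42 to 70 degrees from level. Axes as the holder.
- pack_center (a point): Centre of the loose battery pack, a black slab 120 (x) by 96 (y) by 18 mm (z), 0.2 to 0.45 kg, firm to grip. Its x axis points to the end with the brass contacts, its z axis out of its ribbed top face; at the start these are along the holder's x and z. Too wide to be spanned, it is pinched through its 18 mm thickness at the raised -x end.
- pack_foot (a point): Middle of the pack's contact end face (60 mm along the pack's x from its centre, half-way through the thickness); same axes as the pack.
- cradle: Base of the fixed charging cradle, 130 (x) by 136 (y) by 12 mm, origin under its centre, z up; its +x side faces the robot (within 0.35 rad), and the backrest's upper end leans to its -x side (away from the robot). Highest point of the cradle 85 mm above the table.
- seat: Sloped bay of the cradle. Origin: middle of the corner of backrest and ledge, at x 10, z 26 mm of the cradle. x points down the slope (60 deg below level), z square out of the backrest (up and towards the robot). The docked pack has the seat's axes, its centre at x -60, y 0, z 9 mm; its upper 52 mm stand free above the backrest.
- seat_lip (a point): Middle of the top of the lip, seat x -10, z 25.5 mm, axes as the seat. Backrest: 68 mm long (seat x -68 to 0), face at z = 0, 8 mm thick. Ledge at x = 0; the lip on it spans z = 23 to 28 mm and stands 10 mm proud of it. Cheeks, 50 mm long and 20 mm high, stand at y = +-52 mm: the bay is 104 mm wide.
- mug: Bystander: white mug, 80 mm across, 95 mm high, loose; origin under its centre.
- relay_box: Bystander: aluminium box 75 by 105 by 45 mm with a black knob (61 mm high) and a red button, loose; origin under its centre.
- fist_mic: Bystander: black hand microphone lying flat, 85 by 55 by 30 mm, loose; origin under its centre.
Things that resemble listed ones, but are neither listed nor needed, are in the scene too. Several things have the shape of the holder; the one meant has the colours described above.

How it is judged:
By the outcome, as a careful person would: the job done as asked, in the order asked, and still so for the second after the job is handed in, with the robot touching nothing.
It also fails if it takes over 53 s, if anything falls off the work surface, if the arm or the gripper's body presses on something with over 40 N, if the wrist force passes 120 N, or if a joint passes its speed limit or range.

## Working session

There is one attempt and no reset: what is moved stays moved. The work goes in short steps, Python scripts to look and compute and a shell command to move; the robot and the scene stay as the last step left them, time stands still between calls to the robot, and variables do not carry over. Pictures are saved under pics/ and viewed, and the job is handed in when it is done.

```bash
mkdir -p pics; ls; python3 - <<'E'
from workcell import bot
import cv2,numpy as np
print(bot.get_obs())
for n in("scene","top"):
    p,d=bot.camera(n); cv2.imwrite(f"pics/{n}0.png",p); np.save(f"pics/{n}0.npy",d)
    print(n,bot.get_calibration(n))
E
```

```text
pics
{'clock': 0.0, 'joint_pos': array([-1.15201886e+00,  2.41433886e-01,  3.74220398e-03,  1.33518549e+00,
       -1.24852211e-05,  1.57081347e+00]), 'joint_vel': array([-0.00108906, -0.00017611, -0.00104142, -0.00012371,  0.00108427,
       -0.00069307]), 'tau': array([ 2.82793926e-04, -3.72317612e+01,  2.52407634e+01,  1.69943488e-02,
        9.40984046e-05, -1.51107866e-05]), 'eef_pos': array([ 0.20306717, -0.45623034,  0.23040936]), 'tool_rot': array([ 8.38637794e-01, -5.44688506e-01, -8.75947446e-04, -5.61455823e-04]), 'ft_force': array([0.83383857, 0.04771245, 0.27247726]), 'ft_torque': array([-0.00239283, -0.02078343, -0.01402542]), 'grip_width': 0.08548251828178352}
scene {'vfov': 55.47775806196439, 'cx': 327.22197980798836, 'cy': 202.07907152188847, 'dist_coeffs': array([-0.02371335,  0.        ,  0.        ,  0.        ,  0.        ]), 'R': array([[-0.84565517,  0.53369629,  0.00596607],
       [ 0.42360766,  0.6779332 , -0.60080207],
       [-0.32469044, -0.5055441 , -0.79937556]]), 't': array([ 0.48699804, -0.18649049,  1.37371178])}
top {'vfov': 50.23937998151621, 'cx': 323.5323197125996, 'cy': 200.6871146375352, 'dist_coeffs': array([-0.11064804,  0.        ,  0.        ,  0.        ,  0.        ]), 'R': array([[ 0.02904455, -0.99953069, -0.00973731],
       [-0.98306491, -0.02680001, -0.18128747],
       [ 0.18094143,  0.01483782, -0.98338194]]), 't': array([-0.00284679,  0.56409966,  1.25646112])}
```

View pics/scene0.png

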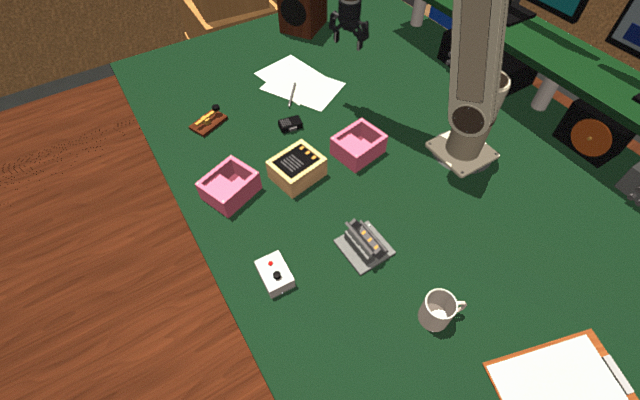

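View pics/top0.png

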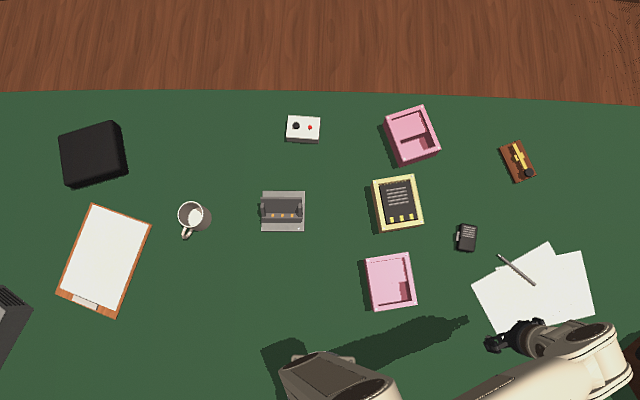

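The top view shows three holder-shaped blocks: pink at (411,135), pink at (390,281) and plywood at (398,203), which has the black pack in it. The plywood one fits the description. The cradle is at (283,211), the mug at (193,217), the box at (303,129) and the mic at (466,237). Next I'll measure and make crops.

```bash
cat > h.py <<'E'
from workcell import bot
import cv2,numpy as np
def K(c):
    f=200/np.tan(np.radians(c["vfov"])/2)
    return np.array([[f,0,c["cx"]],[0,f,c["cy"]],[0,0,1.]])
def cloud(n,d):
    c=bot.get_calibration(n); v,u=np.mgrid[0:400,0:640]
    p=cv2.undistortPoints(np.stack([u,v],-1).reshape(-1,1,2).astype(float),K(c),c["dist_coeffs"]).reshape(400,640,2)
    X=np.dstack([p*d[...,None],d]); X=(X-c["t"])@c["R"]; X[d==0]=np.nan
    return X
def proj(n,P):
    c=bot.get_calibration(n); r,_=cv2.Rodrigues(c["R"])
    return cv2.projectPoints(np.asarray(P,float).reshape(-1,1,3),r,c["t"],K(c),c["dist_coeffs"])[0].reshape(-1,2)
E
python3 - <<'E'
from h import *
D={n:np.load(f"pics/{n}0.npy") for n in("scene","top")}
X=cloud("top",D["top"])
for nm,(u0,v0,u1,v1),zs in[("holder",(360,160,440,250),[(.07,.085)]),("cradle",(250,180,315,240),[(.006,.018),(.07,.09)]),("mug",(170,195,225,245),[(.085,.1)]),("box",(275,105,330,150),[(.035,.05)]),("mic",(445,215,485,260),[(.015,.04)])]:
    R=X[v0:v1,u0:u1].reshape(-1,3)
    R=R[np.isfinite(R[:,0])]
    for a,b in zs:
        S=R[(R[:,2]>a)&(R[:,2]<b)]
        if len(S)<5: print(nm,a,b,len(S));continue
        r=cv2.minAreaRect((S[:,:2]*1000).astype(np.float32))
        print(nm,a,b,len(S),S[:,2].mean().round(4),np.round(r[0],1),np.round(r[1],1),round(r[2],2))
T=R=X[250:260,150:400].reshape(-1,3);print("table z",np.nanmedian(T[:,2]))
p=cv2.imread("pics/top0.png")
a=cv2.resize(p[160:245,355:440],None,fx=4.6,fy=4.6,interpolation=3);b=cv2.resize(p[170:255,240:325],None,fx=4.6,fy=4.6,interpolation=3)
cv2.imwrite("pics/crop0.png",np.hstack([a,b]))
E
```

```text
holder 0.07 0.085 2088 0.0772 [ 585.6 -206.8] [202.3 129.7] 11.1
cradle 0.006 0.018 823 0.0122 [544.3 145.6] [183.  205.5] 1.62
cradle 0.07 0.09 296 0.0796 [546.  141.6] [ 41.3 124.7] 1.66
mug 0.085 0.1 166 0.0934 [505.4 410.3] [80.7 78.8] 23.77
box 0.035 0.05 619 0.0458 [802.6  86.9] [105.5  74.2] 86.03
mic 0.015 0.04 523 0.0298 [ 464.6 -431.6] [64.6 85.6] 79.44
table z 0.0013238812128308446
```

View pics/crop0.png

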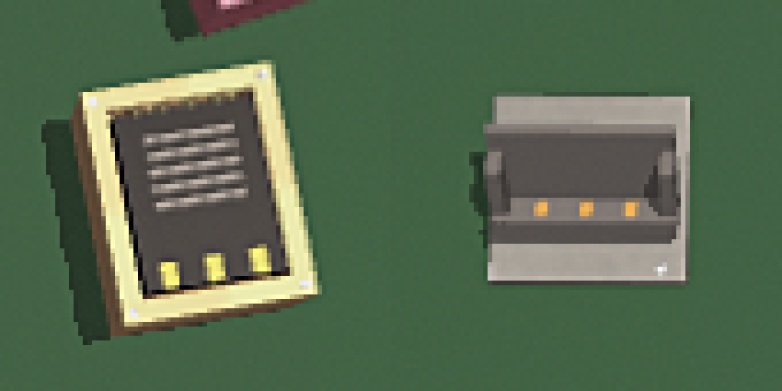

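The crop confirms the plywood frame with black pack, brass contacts at the robot-facing end (+x holder is down in the image), and the cradle with its backrest on the far side. Next step: tighten the poses.

```bash
python3 - <<'E'
from h import *
p=cv2.imread("pics/top0.png")
X=cloud("top",np.load("pics/top0.npy"))
hsv=cv2.cvtColor(p,cv2.COLOR_BGR2HSV)
Z=X[...,2]
def rect(m,seed,nm):
    n,l,_,_=cv2.connectedComponentsWithStats(m.astype(np.uint8)); 
    k=l[seed[1],seed[0]]; S=X[l==k]
    r=cv2.minAreaRect((S[:,:2]*1000).astype(np.float32)); print(nm,(l==k).sum(),np.nanmean(S[:,2]).round(4),np.round(r[0],1),np.round(r[1],1),round(r[2],2)); return l==k
h=rect((Z>.068)&(Z<.085),(398,203),"holder")
n=rect((Z>.006)&(Z<.1),(283,232),"cradle all")
# base only: corners from colour edge
m=n&(Z<.018)
S=X[m];r=cv2.minAreaRect((S[:,:2]*1000).astype(np.float32));print(np.round(r[0],1),np.round(r[1],1),r[2])
# scene camera
Xs=cloud("scene",np.load("pics/scene0.npy")); X=Xs;Z=Xs[...,2]
rect((Z>.068)&(Z<.085),(290,161),"holder sc")
rect((Z>.006)&(Z<.1),(358,262),"cradle sc")
E
```

```text
holder 2109 0.0771 [ 563.3 -211.2] [156.9 129.7] 11.09
cradle all 227731 -0.1584 [1849.8  247.3] [2253.8 3615.7] 35.65
[936.5  90.7] [2076.3 3952.6] 1.0511326789855957
holder sc 1455 0.0746 [ 563.1 -210.7] [158.9 132.7] 11.64
cradle sc 1911 0.0321 [536.2 141.2] [131.  136.8] 1.41
```

```bash
cat >> h.py <<'E'
def T(x,y,deg):
    a=np.radians(deg);M=np.eye(4);M[:2,:2]=[[np.cos(a),-np.sin(a)],[np.sin(a),np.cos(a)]];M[:2,3]=[x,y];return M
H=T(.5632,-.2110,191.2); C=T(.5362,.1412,181.5)
def box(x0,x1,y0,y1,z): return np.array([[x0,y0,z,1],[x1,y0,z,1],[x1,y1,z,1],[x0,y1,z,1]])
E
python3 - <<'E'
from h import *
out=[]
for n in("top","scene"):
    p=cv2.imread(f"pics/{n}0.png"); s=6
    for M,b in((H,box(-.078,.078,-.064,.064,.076)),(H,box(-.06,.06,-.048,.048,.076)),(C,box(-.065,.065,-.068,.068,.012)),):
        q=proj(n,(b@M.T)[:,:3]); c=q.mean(0); 
        if b is not None and abs(b[0,0]+.06)<1e-6: inner=q;continue
        o=(c-32).round().astype(int); im=cv2.resize(p[o[1]:o[1]+64,o[0]:o[0]+64],None,fx=s,fy=s,interpolation=0)
        L=[q]+([proj(n,(box(-.064,.064,-.05,.05,.076)@H.T)[:,:3])] if M is H else [])
        for l in L: cv2.polylines(im,[((l-o+.5)*s).round().astype(int)],True,(0,0,255),1)
        out.append(im)
cv2.imwrite("pics/ov.png",cv2.resize(np.vstack([np.hstack(out[:2]),np.hstack(out[2:])]),(600,600)))
# cradle top component
X=cloud("top",np.load("pics/top0.npy"))
Y=(X-C[:3,3])@C[:3,:3]
m=(np.abs(Y[...,0])<.09)&(np.abs(Y[...,1])<.09)
S=Y[m&(Y[...,2]>.007)&(Y[...,2]<.016)];print("base lim",S[:,:2].min(0),S[:,:2].max(0),np.median(S[:,2]))
S=Y[m&(Y[...,2]>.075)];print("top edge",S.min(0),S.max(0),np.median(S[:,1]))
# backrest plane
S=Y[m&(Y[...,2]>.035)&(Y[...,2]<.075)&(np.abs(Y[...,1])<.04)]; A=np.c_[S,np.ones(len(S))]
c=np.linalg.lstsq(np.c_[S[:,1:],np.ones(len(S))],S[:,0],rcond=None)[0];print(c,len(S), np.degrees(np.arctan(1/-c[1])),"x at z26",c[1]*.026+c[2])
E
```

```text
base lim [-0.08967924 -0.08846704] [0.08311351 0.08532907] 0.012630964464822779
top edge [-0.03052287 -0.06223582  0.07506422] [0.00567851 0.0621822  0.09346081] -0.00011267433719249658
[ 0.01799284 -1.19351492  0.06728747] 386 39.95833975970036 x at z26 0.03625608662794981
```

View pics/ov.png

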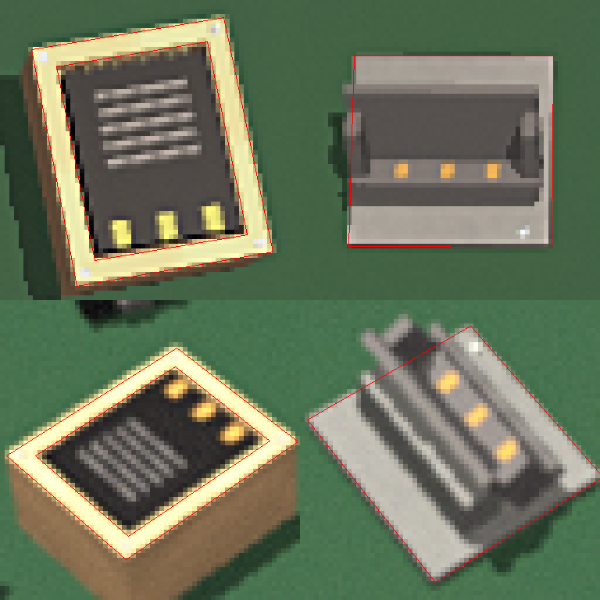

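Both overlays fit within about a pixel (holder 191.2°, cradle 181.5°). Next: a helper that converts a target pose into tool-axis units.

```bash
cat >> h.py <<'E'
from scipy.spatial.transform import Rotation as Ro
def toolR(z,x):
    z=np.array(z,float);z/=np.linalg.norm(z);x=np.array(x,float);x-=z*(x@z);x/=np.linalg.norm(x)
    return np.c_[x,np.cross(z,x),z]
def delta(p,R=None):
    o=bot.get_obs();q=Ro.from_quat(o["tool_rot"]);M=q.as_matrix()
    d=np.array(p)-o["eef_pos"]
    print("clk",round(o["clock"],2),"tcp",o["eef_pos"].round(4),"F",o["ft_force"].round(1),"w",round(o["grip_width"],4),"q",o["joint_pos"].round(2))
    print("dpos world mm",(d*1000).round(1),"shift units (now axes)",(M.T@d/.025).round(3))
    if R is not None:
        v=(q.inv()*Ro.from_matrix(R)).as_rotvec(); print("rot units",(v/np.pi).round(4),"deg",np.degrees(v).round(2),"shift units (final axes)",(R.T@d/.025).round(3))
def hp(x,y,z,M=None): return ((H if M is None else M)@[x,y,z,1])[:3]
E
python3 - <<'E'
from h import *
y=H[:3,1]
for s in(1,-1): delta(hp(.036,0,.11),toolR([0,0,-1],s*y))
E
```

```text
clk 0.1 tcp [ 0.2031 -0.4562  0.2305] F [0.4 1.1 0.6] w 0.085 q [-1.15  0.24  0.    1.34  0.    1.57]
dpos world mm [ 324.8  238.3 -120.5] shift units (now axes) [ -3.414 -15.744   4.827]
rot units [0.0001 0.0006 0.0711] deg [1.00e-02 1.10e-01 1.28e+01] shift units (final axes) [ -6.825 -14.595   4.82 ]
clk 0.1 tcp [ 0.2031 -0.4562  0.2305] F [0.4 1.1 0.6] w 0.085 q [-1.15  0.24  0.    1.34  0.    1.57]
dpos world mm [ 324.8  238.3 -120.5] shift units (now axes) [ -3.414 -15.744   4.827]
rot units [-9.000e-04  1.000e-04 -9.289e-01] deg [-1.600e-01  2.000e-02 -1.672e+02] shift units (final axes) [ 6.825 14.595  4.82 ]
```

```bash
python3 -m inch '[[0,0,0,0,0,0.0355,1],[0,0,0,0,0,0.0355,1],[-0.48,-1,0,0,0,0,1],[-0.48,-1,0,0,0,0,1],[-0.48,-1,0,0,0,0,1],[-0.48,-1,0,0,0,0,1],[-0.48,-1,0,0,0,0,1],[-0.48,-1,0,0,0,0,1]]'
python3 -m inch '[[-0.48,-1,0,0,0,0,1],[-0.48,-1,0,0,0,0,1],[-0.48,-1,0,0,0,0,1],[-0.48,-1,0,0,0,0,1],[-0.48,-1,0,0,0,0,1],[-0.48,-1,0,0,0,0,1],[-0.48,-1,0,0,0,0,1],[-0.4,-0.8,0,0,0,0,1]]'
python3 - <<'E'
from h import *
delta(hp(.036,0,.11),toolR([0,0,-1],H[:3,1]))
E
```

```text
clock: 0.9
eef_pos: [0.337, -0.356, 0.2309]
tool_rot: [0.773, -0.635, -0.001, -0.0]
ft_force: [0.2, -1.0, -0.3]
grip_width: 0.0002
clock: 1.7
eef_pos: [0.5103, -0.2257, 0.2306]
tool_rot: [0.773, -0.634, -0.001, 0.0]
ft_force: [-0.4, -0.6, 0.1]
grip_width: -0.0001
clk 1.7 tcp [ 0.5103 -0.2257  0.2306] F [-0.4 -0.6  0.1] w -0.0001 q [-0.42  0.36  0.16  1.38  0.    2.53]
dpos world mm [  17.6    7.7 -120.6] shift units (now axes) [-0.161 -0.754  4.824]
rot units [0.0003 0.0003 0.0003] deg [0.05 0.05 0.06] shift units (final axes) [-0.165 -0.75   4.825]
```

```bash
python3 -m inch '[[-0.1,-0.3,0.9,0,0,0,1],[0,0,1,0,0,0,1],[0,0,1,0,0,0,1],[0,0,1,0,0,0,1],[0,0,0.8,0,0,0,1],[0,0,0,0,0,0,1],[0,0,0,0,0,0,1],[0,0,0,0,0,0,1]]'
python3 - <<'E'
from h import *
delta(hp(.036,0,.076),toolR([0,0,-1],H[:3,1]))
p,d=bot.camera("top");q,_=bot.camera("scene")
cv2.imwrite("pics/a1.png",np.hstack([cv2.resize(p[120:270,330:480],None,fx=2.6,fy=2.6),cv2.resize(q[90:240,230:380],None,fx=2.6,fy=2.6)]))
E
```

```text
clock: 2.5
eef_pos: [0.5172, -0.2234, 0.1151]
tool_rot: [0.773, -0.635, 0.001, -0.0]
ft_force: [-0.2, 0.2, 0.7]
grip_width: 0.0001
clk 2.5 tcp [ 0.5172 -0.2234  0.1151] F [-0.2  0.2  0.7] w 0.0001 q [-0.41  0.44 -0.03  1.11 -0.    2.54]
dpos world mm [ 10.7   5.4 -39.1] shift units (now axes) [-0.129 -0.459  1.565]
rot units [-0.0006 -0.0004  0.0001] deg [-0.1  -0.07  0.01] shift units (final axes) [-0.127 -0.461  1.564]
```

View pics/a1.png

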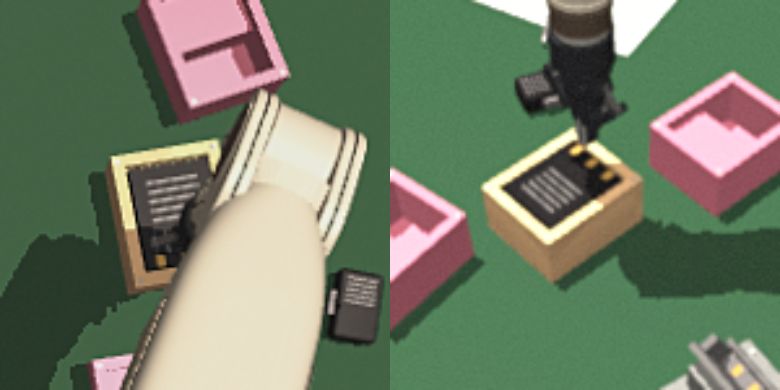

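The closed fingers hover over the contact end in line with the middle contact. I'll centre them, then press slowly.

```bash
python3 -m inch '[[-0.13,-0.46,0,0,0,0,1],[0,0,0.6,0,0,0,1],[0,0,0.6,0,0,0,1],[0,0,0.36,0,0,0,1],[0,0,0.16,0,0,0,1],[0,0,0.12,0,0,0,1],[0,0,0.12,0,0,0,1],[0,0,0.1,0,0,0,1]]'
python3 - <<'E'
from h import *
delta(hp(.036,0,.076),toolR([0,0,-1],H[:3,1]))
p,d=bot.camera("top");q,_=bot.camera("scene")
cv2.imwrite("pics/a2.png",np.hstack([cv2.resize(p[120:270,330:480],None,fx=2.6,fy=2.6),cv2.resize(q[90:240,230:380],None,fx=2.6,fy=2.6)]))
E
```

```text
clock: 3.4
eef_pos: [0.5274, -0.2177, 0.0626]
tool_rot: [0.773, -0.635, 0.0, -0.0]
ft_force: [-0.2, -0.7, -0.6]
grip_width: -0.0004
clk 3.4 tcp [ 0.5274 -0.2177  0.0626] F [-0.2 -0.7 -0.6] w -0.0004 q [-0.39  0.5  -0.07  1.    0.    2.55]
dpos world mm [ 0.5 -0.3 13.4] shift units (now axes) [ 0.016 -0.018 -0.536]
rot units [-0.0003 -0.0002  0.    ] deg [-0.05 -0.03  0.01] shift units (final axes) [ 0.016 -0.017 -0.536]
```

View pics/a2.png

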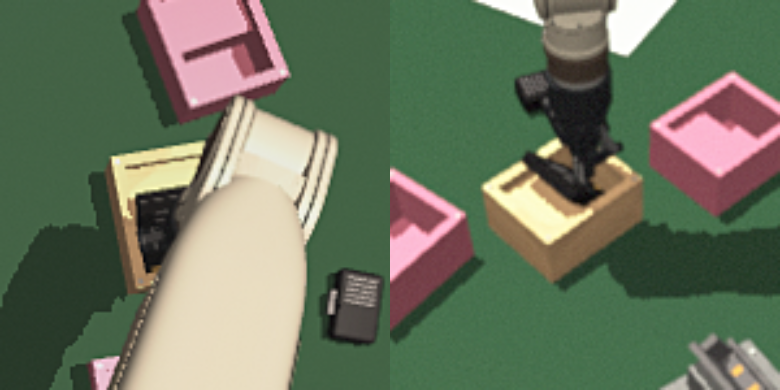

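The pack has tipped steeply and the wrist reads no force, so I'll withdraw upward and check that it stays leaning by itself.

```bash
python3 -m inch '[[0,0,-0.4,0,0,0,1],[0,0,-1,0,0,0,1],[0,0,-1,0,0,0,1],[0,0,-1,0,0,0,0.1],[0,0,-1,0,0,0,0.1],[0,0,-1,0,0,0,0.1],[0,0,-1,0,0,0,0.1],[0,0,-1,0,0,0,0.1]]'
python3 - <<'E'
from h import *
p,d=bot.camera("top");q,e=bot.camera("scene")
np.save("pics/top3.npy",d);np.save("pics/scene3.npy",e)
cv2.imwrite("pics/a3.png",np.hstack([cv2.resize(p[120:270,330:480],None,fx=2.6,fy=2.6),cv2.resize(q[90:240,230:380],None,fx=2.6,fy=2.6)]))
for n,D in(("top",d),("scene",e)):
    Y=(cloud(n,D)-H[:3,3])@H[:3,:3]
    m=(np.abs(Y[...,0])<.06)&(np.abs(Y[...,1])<.048)&(Y[...,2]>.08)&(Y[...,2]<.13)
    im=p if n=="top" else q
    m&=(im.max(2)<110); S=Y[m]
    if len(S)>20: print(n,len(S),S.min(0).round(4),S.max(0).round(4),np.median(S[:,1]).round(4))
    for k in np.arange(-.04,.05,.01):
        s=S[np.abs(S[:,1]-k)<.005]
        if len(s)>5: print(k.round(2),len(s), s[s[:,2].argmax()].round(4), s[:,0].min().round(4), s[:,0].max().round(4))
E
```

```text
clock: 4.3
eef_pos: [0.527, -0.2175, 0.2497]
tool_rot: [0.773, -0.635, 0.001, -0.0]
ft_force: [0.7, 0.6, 0.1]
grip_width: 0.0385
top 156 [-0.0247 -0.0479  0.0803] [0.0148 0.0225 0.1127] -0.0321
-0.04 46 [-0.0138 -0.0416  0.1123] -0.0242 0.0113
-0.03 44 [-0.0147 -0.0295  0.1127] -0.0247 0.0104
-0.02 13 [-0.0216 -0.0239  0.104 ] -0.0245 0.0148
-0.01 6 [-0.0179 -0.0071  0.1082] -0.023 -0.0179
0.0 14 [-0.0169 -0.0013  0.1082] -0.0237 -0.0107
0.01 8 [-0.0152  0.0072  0.1095] -0.0225 -0.0124
scene 184 [-0.0267 -0.0479  0.0806] [0.01   0.045  0.1106] -0.006
-0.04 23 [-0.0222 -0.0429  0.1078] -0.0263 0.0091
-0.03 18 [-0.0143 -0.0338  0.1085] -0.0234 0.01
-0.02 23 [-0.0151 -0.0155  0.1085] -0.0255 0.0073
-0.01 15 [-0.0147 -0.0102  0.1087] -0.0242 0.0043
0.0 17 [-0.0152 -0.0009  0.1066] -0.0267 0.0057
0.01 19 [-0.015   0.0091  0.1079] -0.0249 0.0084
0.02 19 [-0.0175  0.0159  0.1091] -0.0247 0.0036
0.03 18 [-0.0168  0.0266  0.1098] -0.0252 0.0074
0.04 15 [-0.0162  0.0372  0.1106] -0.0221 0.0089
```

View pics/a3.png

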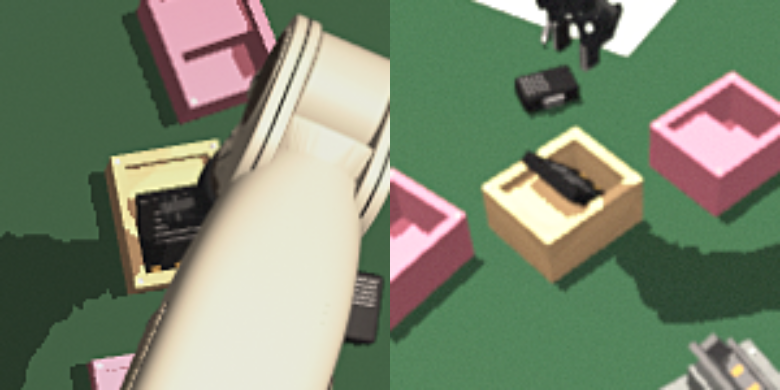

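The pack leans by itself, with no contact from the gripper. I'll fit its face plane.

```bash
cat > fit.py <<'E'
from h import *
d=np.load("pics/top3.npy")
Y=(cloud("top",d)-H[:3,3])@H[:3,:3]
m=(Y[...,0]>-.006)&(Y[...,0]<.05)&(Y[...,1]>-.046)&(Y[...,1]<-.02)&(Y[...,2]>.03)&(Y[...,2]<.1)
S=Y[m]; 
for _ in range(4):
    c=np.linalg.lstsq(np.c_[S[:,:2],np.ones(len(S))],S[:,2],rcond=None)[0]; r=S[:,2]-np.c_[S[:,:2],np.ones(len(S))]@c; S=S[np.abs(r)<max(2.0*r.std(),.001)]
print(len(S),c,"tilt",np.degrees(np.arctan(-c[0])),"res",r.std(), S.min(0),S.max(0))
th=np.arctan(-c[0]);n=np.array([np.sin(th),np.cos(th)])
print("dist face to ledge edge", n@[0.006-0,.058]-n@[0,c[2]-.035*c[1]])
E
python3 fit.py
```

```text
159 [-1.17021085  0.01130748  0.0936536 ] tilt 49.48455972948387 res 0.0022627377795129107 [-0.00552357 -0.04568457  0.03297899] [ 0.04960039 -0.02031793  0.09992137]
dist face to ledge edge -0.01834396974563801
```

Fit: tilt ≈49.5°, and the face lies 18.3 mm from the ledge edge (must be 18). The geometry of the foot wedged on the floor against the +x wall gives 49.6°, so the two agree. Next I'll plan the grasp pose.

```bash
cat >> h.py <<'E'
th=np.radians(49.6)
xp=H[:3,:3]@[np.cos(th),0,-np.sin(th)]; zp=H[:3,:3]@[np.sin(th),0,np.cos(th)]; yp=H[:3,1]
Eend=hp(-.0206,-.0005,.1032)
RG=np.c_[-zp,yp,xp]
E
python3 - <<'E'
from h import *
print(Eend,Eend-.06*xp)
delta(Eend-.06*xp,RG)
E
```

```text
[ 0.58331056 -0.20650829  0.1032    ] [ 0.62145715 -0.19895507  0.1488923 ]
clk 4.4 tcp [ 0.529  -0.2184  0.2527] F [ 0.1 -0.5  0. ] w 0.0383 q [-0.39  0.37  0.24  1.43  0.    2.55]
dpos world mm [  92.5   19.5 -103.8] shift units (now axes) [-0.066 -3.747  4.183]
rot units [-0.1763 -0.1788 -0.4773] deg [-31.74 -32.19 -85.92] shift units (final axes) [ 5.57  -0.045  0.714]
```

```bash
python3 -m inch '[[0,0,0,-0.0147,-0.0149,-0.0398,0.29],[0,0,0,-0.0147,-0.0149,-0.0398,0.29],[0,0,0,-0.0147,-0.0149,-0.0398,0.29],[0,0,0,-0.0147,-0.0149,-0.0398,0.29],[0,0,0,-0.0147,-0.0149,-0.0398,0.29],[0,0,0,-0.0147,-0.0149,-0.0398,0.29],[0,0,0,-0.0147,-0.0149,-0.0398,0.29],[0,0,0,-0.0147,-0.0149,-0.0398,0.29]]'
python3 -m inch '[[0,0,0,-0.0147,-0.0149,-0.0398,0.29],[0,0,0,-0.0147,-0.0149,-0.0398,0.29],[0,0,0,-0.0147,-0.0149,-0.0398,0.29],[0,0,0,-0.0147,-0.0149,-0.0398,0.29],[0,0,0,0,0,0,0.29],[0,0,0,0,0,0,0.29],[0,0,0,0,0,0,0.29],[0,0,0,0,0,0,0.29]]'
python3 - <<'E'
from h import *
delta(Eend-.06*xp,RG)
E
```

```text
clock: 5.2
eef_pos: [0.5269, -0.2179, 0.2469]
tool_rot: [0.954, -0.167, -0.25, 0.023]
ft_force: [-0.9, -0.4, 0.2]
grip_width: 0.0301
clock: 6.0
eef_pos: [0.5028, -0.2137, 0.2265]
tool_rot: [0.938, 0.093, -0.332, 0.038]
ft_force: [0.9, 0.4, 0.3]
grip_width: 0.0304
clk 6.0 tcp [ 0.5028 -0.2137  0.2265] F [0.9 0.4 0.3] w 0.0304 q [-0.25  0.88  0.83  2.15 -0.28  1.22]
dpos world mm [118.6  14.7 -77.6] shift units (now axes) [ 5.66   0.343 -0.591]
rot units [ 0.0038 -0.0075 -0.0005] deg [ 0.68 -1.34 -0.09] shift units (final axes) [ 5.644  0.344 -0.728]
```

q4 hit its limit at this close position, so I'll move outward, where it relaxes.

```bash
python3 -m inch '[[0.8,0.1,-0.3,0,0,0,0.29],[0.8,0.1,-0.3,0,0,0,0.29],[0.8,0.1,-0.1,0,0,0,0.29],[0.8,0,0,0,0,0,0.29],[0.8,0,0,0,0,0,0.29],[0.8,0,0,0,0,0,0.29],[0,0,0,0,0,0,0.29],[0,0,0,0,0,0,0.29]]'
python3 - <<'E'
from h import *
delta(Eend-.06*xp,RG)
E
```

```text
clock: 6.8
eef_pos: [0.5769, -0.1963, 0.1445]
tool_rot: [0.943, 0.098, -0.316, 0.045]
ft_force: [-0.2, -0.1, -0.1]
grip_width: 0.0306
clk 6.8 tcp [ 0.5769 -0.1963  0.1445] F [-0.2 -0.1 -0.1] w 0.0306 q [-0.2   1.09  1.06  2.15 -0.26  1.25]
dpos world mm [44.6 -2.7  4.4] shift units (now axes) [ 1.27   0.487 -1.171]
rot units [ 0.0093 -0.0176  0.0001] deg [ 1.68 -3.17  0.02] shift units (final axes) [ 1.203  0.451 -1.253]
```

```bash
cat > kin.py <<'E'
import numpy as np
from scipy.optimize import least_squares
from scipy.spatial.transform import Rotation as Ro
# q, p, quat
D=[([-1.15201886,.24143,.003742,1.335185,0,1.5708],[.20306717,-.45623,.230409],[.8386378,-.5446885,-.00088,-.00056]),
([-.42,.36,.16,1.38,0,2.53],[.5103,-.2257,.2306],[.773,-.634,-.001,0]),
([-.41,.44,-.03,1.11,0,2.54],[.5172,-.2234,.1151],[.773,-.635,.001,0]),
([-.39,.5,-.07,1.0,0,2.55],[.5274,-.2177,.0626],[.773,-.635,0,0]),
([-.39,.37,.24,1.43,0,2.55],[.529,-.2184,.2527],[.773,-.635,.001,0]),
([-.25,.88,.83,2.15,-.28,1.22],[.5028,-.2137,.2265],[.938,.093,-.332,.038]),
([-.20,1.09,1.06,2.15,-.26,1.25],[.5769,-.1963,.1445],[.943,.098,-.316,.045])]
def fk(q,p,s5=-1):
    L1,a1,L2,a2,zs,r0,Lt,Lo=p  # Lt from q5 axis to tcp ; Lo q4->q5 along d4
    A=q[1]-q[2]; P=A+q[3]
    r=r0+L1*np.sin(q[1]+a1)+L2*np.cos(A+a2); z=zs+L1*np.cos(q[1]+a1)-L2*np.sin(A+a2)
    d=np.array([np.cos(P),0,-np.sin(P)])   # P=pi/2 down
    n=np.array([np.sin(P),0,np.cos(P)])    # perp in plane
    R5=Ro.from_rotvec(n*s5*q[4])
    t=R5.apply(d)
    w=np.array([r,0,z])+Lo*d+Lt*t
    R1=Ro.from_euler('z',q[0])
    # tool x at q5=0,q6=pi/2 is outward radial (n); rotate about t by (q6-pi/2)
    x=Ro.from_rotvec(t*(q[5]-np.pi/2)).apply(R5.apply(n))
    M=np.c_[x,np.cross(t,x),t]
    return R1.apply(w),R1.as_matrix()@M
p0=[.45,0,.4,0,.15,0,.2,.05]
def res(p,s5):
    o=[]
    for q,x,k in D:
        w,M=fk(q,p,s5); o+=list((w-x)*1000)
    o+=list((np.array(p)-p0)*3)
    return o
def roterr(s5):
    return [round(np.degrees((Ro.from_matrix(fk(q,p0,s5)[1]).inv()*Ro.from_quat(k)).magnitude()),2) for q,x,k in D]
if __name__=="__main__":
    for s in(1,-1):
        print(s,roterr(s)); f=least_squares(res,p0,args=(s,)); print(f.x.round(4),f.cost,np.round(f.fun[:21],1))
E
python3 kin.py
```

```text
1 [np.float64(0.0), np.float64(0.52), np.float64(0.67), np.float64(0.36), np.float64(0.62), np.float64(0.36), np.float64(0.51)]
[ 0.4936 -0.0034  0.393  -0.0268  0.2401  0.0007  0.3006  0.1058] 21.700796587531972 [ 0.5 -1.1  0.8 -2.2 -1.2 -2.  -2.9 -0.1 -2.5  2.3 -0.   2.   0.9  0.6
  1.4  0.6 -0.6  1.2 -0.4  0.6 -0.9]
-1 [np.float64(0.0), np.float64(0.52), np.float64(0.67), np.float64(0.36), np.float64(0.62), np.float64(32.38), np.float64(29.99)]
[ 0.4861 -0.0554  0.4064 -0.0332  0.2289  0.0139 -0.3001  0.6952] 40.85967490912612 [ 0.6 -1.4 -1.4 -1.9 -1.3 -0.6 -2.8 -0.2 -2.6  2.1  0.   2.2  1.   0.5
  4.1 -2.3  0.3 -3.3  2.   0.2  1.7]
```

```bash
cat > ik.py <<'E'
from kin import *
import sys
P=least_squares(res,p0,args=(1,)).x
lo=np.array([-2.72,-1.05,-1.09,-1.99,-1.42,-3.14])+.02;hi=np.array([2.72,1.87,1.28,2.15,1.44,3.14])-.02
def ik(p,R,q0=(-.2,1.0,.9,2.0,-.26,1.25)):
    f=least_squares(lambda q:np.r_[(fk(q,P)[0]-p)*20,(Ro.from_matrix(fk(q,P)[1]).inv()*Ro.from_matrix(R)).as_rotvec()*5],q0,bounds=(lo,hi))
    w,M=fk(f.x,P); return f.x.round(2),((w-p)*1000).round(1),np.degrees((Ro.from_matrix(M).inv()*Ro.from_matrix(R)).as_rotvec()).round(1)
E
python3 - <<'E'
from ik import *
from h import *
for s in(-.06,-.03,0,.028): print("grasp",s,*ik(Eend+s*xp,RG))
for psi in(-20,-10,10,20): print("psi",psi,*ik(Eend+.028*xp,RG@Ro.from_euler('x',psi,degrees=True).as_matrix()))
# place
t=np.radians(60)
S=C[:3,:3]@np.c_[[np.cos(t),0,-np.sin(t)],[0,1,0],[np.sin(t),0,np.cos(t)]]
O=(C@[.01,0,.026,1])[:3]
R=np.c_[-S[:,2],S[:,1],S[:,0]]
for up in(.15,.1,.05,0): print("place",up,*ik(O+S@[-.12+.028-up,0,.0095],R,(.25,.8,.6,2,.2,1.25)))
for up in(.1,.15): print("placeV",up,*ik(O+S@[-.12+.028,0,.0095]+[0,0,up],R,(.25,.8,.6,2,.2,1.25)))
for up in(.08,.12,.16): print("lift",up,*ik(Eend+.028*xp-up*xp,RG), *ik(Eend+.028*xp+[0,0,up],RG))
E
```

```text
grasp -0.06 [-0.19  1.11  1.13  2.13  0.26  1.24] [-17.6   2.1  -8.9] [ 3.1 -6.3 -0. ]
grasp -0.03 [-0.2   1.13  1.1   2.13  0.26  1.24] [-10.8   1.4  -5.1] [ 1.9 -3.8 -0. ]
grasp 0 [-0.21  1.16  1.08  2.13  0.26  1.24] [-3.9  0.6 -1.7] [ 0.7 -1.4  0. ]
grasp 0.028 [-0.22  1.15  1.    2.08  0.27  1.24] [-0.  0. -0.] [ 0. -0. -0.]
psi -20 [-0.1   1.    0.65  1.82  0.53  1.31] [-0.  0.  0.] [-0.  0. -0.]
psi -10 [-0.16  1.07  0.81  1.94  0.4   1.28] [ 0. -0. -0.] [-0.  0.  0.]
psi 10 [-0.28  1.18  1.07  2.13  0.14  1.2 ] [-5.3  1.4 -2.3] [ 0.9 -1.9 -0. ]
psi 20 [-0.35  1.18  1.05  2.13  0.02  1.17] [-12.5   4.4  -5.5] [ 2.  -4.6 -0. ]
place 0.15 [ 0.18  0.96  1.13  2.13 -0.08  1.72] [-17.7  -2.8 -12.6] [-1.4 -7.5  0. ]
place 0.1 [ 0.19  1.    1.09  2.13 -0.08  1.72] [-6.9 -1.1 -4.5] [-0.5 -2.8  0. ]
place 0.05 [ 0.2   0.99  0.95  2.05 -0.08  1.72] [-0. -0. -0.] [-0. -0. -0.]
place 0 [ 0.2   0.93  0.71  1.87 -0.09  1.72] [-0. -0. -0.] [-0. -0. -0.]
placeV 0.1 [ 0.2   0.91  0.92  2.1  -0.09  1.72] [ 0. -0.  0.] [-0.  0.  0.]
placeV 0.15 [ 0.2   0.84  0.93  2.13 -0.09  1.73] [-5.9 -1.  -5.4] [-0.5 -2.7  0. ]
lift 0.08 [-0.19  1.11  1.12  2.13  0.26  1.24] [-15.8   1.9  -7.9] [ 2.8 -5.7 -0. ] [-0.22  1.04  0.99  2.13  0.27  1.23] [-6.6  0.9 -3.9] [ 1.2 -2.4 -0. ]
lift 0.12 [-0.18  1.09  1.15  2.13  0.27  1.23] [-24.9   2.7 -13.3] [ 4.4 -9.  -0. ] [-0.22  0.97  0.96  2.13  0.28  1.22] [-11.5   1.4  -8. ] [ 2.3 -4.4 -0. ]
lift 0.16 [-0.17  1.06  1.19  2.13  0.27  1.23] [-34.    3.2 -19.2] [  6.1 -12.4  -0. ] [-0.22  0.9   0.94  2.13  0.28  1.21] [-16.5   1.7 -13. ] [ 3.5 -6.6 -0. ]
```

```bash
sed -i 's/s5=-1/s5=1/' kin.py; cat >> ik.py <<'E'
from h import C
t60=np.radians(60)
S=C[:3,:3]@np.c_[[np.cos(t60),0,-np.sin(t60)],[0,1,0],[np.sin(t60),0,np.cos(t60)]]
O=(C@[.01,0,.026,1])[:3]
RP=np.c_[-S[:,2],S[:,1],S[:,0]]
E
python3 - <<'E'
from ik import *
from h import *
for psi in(0,-15,-20,-25):
    K=Ro.from_euler('x',psi,degrees=True).as_matrix()
    for s in(-.06,-.03,0,.028): print(psi,"grasp",s,*ik(Eend+s*xp,RG@K))
    for up in(.1,0): print(psi,"placeV",up,*ik(O+S@[-.12+.028,0,.0095]+[0,0,up],RP@K,(.25,.8,.6,2,.2,1.25)))
    for up in(.06,.12): print(psi,"lift",up, *ik(Eend+.028*xp+[0,0,up],RG@K))
E
```

```text
0 grasp -0.06 [-0.19  1.11  1.13  2.13 -0.26  1.24] [-17.6   2.1  -8.9] [ 3.1 -6.3 -0. ]
0 grasp -0.03 [-0.2   1.13  1.1   2.13 -0.26  1.24] [-10.8   1.4  -5.1] [ 1.9 -3.8 -0. ]
0 grasp 0 [-0.21  1.16  1.08  2.13 -0.26  1.24] [-3.9  0.6 -1.7] [ 0.7 -1.4 -0. ]
0 grasp 0.028 [-0.22  1.15  1.    2.08 -0.27  1.24] [-0.  0. -0.] [ 0. -0. -0.]
0 placeV 0.1 [0.2  0.91 0.92 2.1  0.09 1.72] [ 0. -0. -0.] [-0.  0. -0.]
0 placeV 0 [0.2  0.93 0.71 1.87 0.09 1.72] [-0. -0. -0.] [-0. -0.  0.]
0 lift 0.06 [-0.22  1.07  1.    2.13 -0.27  1.24] [-4.2  0.6 -2.3] [ 0.8 -1.5  0. ]
0 lift 0.12 [-0.22  0.97  0.96  2.13 -0.28  1.22] [-11.5   1.4  -8. ] [ 2.3 -4.4  0. ]
-15 grasp -0.06 [-0.11  1.12  1.11  2.13 -0.46  1.3 ] [-5.5 -0.1 -2.6] [ 1. -2. -0.]
-15 grasp -0.03 [-0.12  1.13  1.05  2.1  -0.45  1.31] [-0.  0. -0.] [ 0. -0. -0.]
-15 grasp 0 [-0.12  1.07  0.86  1.98 -0.46  1.3 ] [-0.  0. -0.] [ 0. -0.  0.]
-15 grasp 0.028 [-0.13  1.03  0.73  1.88 -0.46  1.29] [0. 0. 0.] [ 0. -0.  0.]
-15 placeV 0.1 [ 0.31  0.93  0.94  2.13 -0.12  1.81] [-3.  -1.1 -2.4] [-0.2 -1.3 -0. ]
-15 placeV 0 [ 0.31  0.98  0.79  1
[... 801 characters left out ...]
.93  0.83  2.06 -0.53  1.31] [-0. -0. -0.] [ 0. -0. -0.]
-25 grasp -0.06 [-0.05  1.09  1.    2.07 -0.59  1.34] [-0. -0. -0.] [ 0. -0.  0.]
-25 grasp -0.03 [-0.06  1.04  0.83  1.95 -0.59  1.34] [-0.  0.  0.] [-0.  0. -0.]
-25 grasp 0 [-0.06  1.    0.69  1.85 -0.59  1.33] [-0.  0.  0.] [-0.  0. -0.]
-25 grasp 0.028 [-0.07  0.97  0.58  1.76 -0.6   1.33] [-0.  0.  0.] [-0.  0. -0.]
-25 placeV 0.1 [ 0.37  0.93  0.91  2.13 -0.25  1.87] [-5.3 -2.7 -4.5] [-0.5 -2.6  0. ]
-25 placeV 0 [ 0.37  1.03  0.84  2.01 -0.25  1.88] [-0. -0. -0.] [-0. -0. -0.]
-25 lift 0.06 [-0.07  0.93  0.64  1.87 -0.6   1.33] [0. 0. 0.] [0. 0. 0.]
-25 lift 0.12 [-0.07  0.89  0.73  1.99 -0.6   1.33] [-0.  0.  0.] [-0.  0. -0.]
```

ψ = −15° (tool tilted within the pack's plane) keeps both grasp and placing inside the joint ranges.

```bash
cat >> h.py <<'E'
RG15=RG@Ro.from_euler('x',-15,degrees=True).as_matrix()
E
python3 - <<'E'
from h import *
delta(Eend-.032*xp,RG15)
E
```

```text
clk 6.8 tcp [ 0.5769 -0.1963  0.1445] F [-0.2 -0.1 -0.1] w 0.0306 q [-0.2   1.09  1.06  2.15 -0.26  1.25]
dpos world mm [ 26.8  -6.2 -17. ] shift units (now axes) [ 1.208  0.454 -0.053]
rot units [-0.074  -0.0175 -0.0022] deg [-13.31  -3.15  -0.39] shift units (final axes) [ 1.203  0.47  -0.012]
```

```bash
python3 -m inch '[[0,0,0,-0.037,-0.0044,-0.001,0.29],[0,0,0,-0.037,-0.0044,-0.001,0.29],[0.3,0.12,0,0,0,0,0.29],[0.3,0.12,0,0,0,0,0.29],[0.3,0.12,0,0,-0.0044,0,0.29],[0.3,0.11,0,0,-0.0044,0,0.29],[0,0,0,0,0,0,0.29],[0,0,0,0,0,0,0.29]]'
python3 - <<'E'
from h import *
delta(Eend-.032*xp,RG15)
p,d=bot.camera("top");q,e=bot.camera("scene")
cv2.imwrite("pics/a4.png",np.hstack([cv2.resize(p[120:270,330:480],None,fx=2.6,fy=2.6),cv2.resize(q[90:220,240:370],None,fx=3,fy=3)]))
E
```

```text
clock: 7.6
eef_pos: [0.604, -0.2025, 0.1285]
tool_rot: [0.922, 0.134, -0.328, 0.156]
ft_force: [-0.6, 0.1, -0.1]
grip_width: 0.0302
clk 7.6 tcp [ 0.604  -0.2025  0.1285] F [-0.6  0.1 -0.1] w 0.0302 q [-0.11  1.13  1.08  2.13 -0.45  1.31]
dpos world mm [-0.3 -0.  -0.9] shift units (now axes) [ 0.014 -0.011  0.036]
rot units [ 0.0001 -0.0003 -0.0014] deg [ 0.02 -0.05 -0.25] shift units (final axes) [ 0.014 -0.011  0.036]
```

View pics/a4.png

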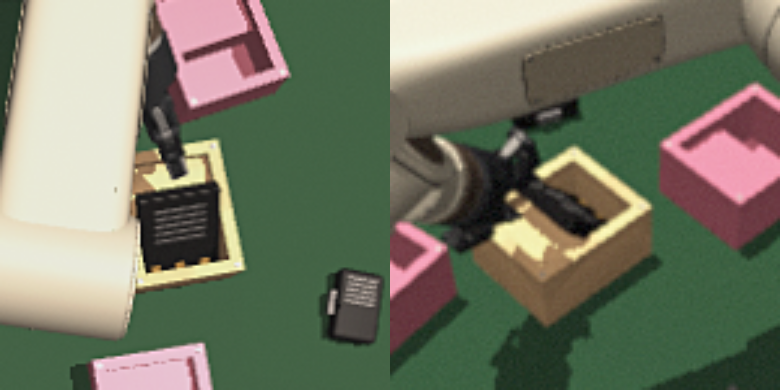

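The pack is fully visible from above and the fingers sit in line with its raised end. I'll refit its pose to check it.

```bash
python3 - <<'E'
from h import *
p,d=bot.camera("top");np.save("pics/top4.npy",d);cv2.imwrite("pics/top4.png",p)
Y=(cloud("top",d)-H[:3,3])@H[:3,:3]
m=(Y[...,0]>-.004)&(Y[...,0]<.05)&(np.abs(Y[...,1])<.04)&(Y[...,2]>.03)&(Y[...,2]<.1)
S=Y[m]
for _ in range(5):
    A=np.c_[S[:,:2],np.ones(len(S))];c=np.linalg.lstsq(A,S[:,2],rcond=None)[0]; r=S[:,2]-A@c; S=S[np.abs(r)<max(2.*r.std(),.001)]
print(len(S),c,"tilt",np.degrees(np.arctan(-c[0])),"res",r.std())
t=np.arctan(-c[0]);n=np.array([np.sin(t),np.cos(t)]); print("edge dist",n@[.006,.058]-n@[0,c[2]])
m=(Y[...,2]>.08)&(Y[...,2]<.1)&(np.abs(Y[...,0])<.03)&(p.max(2)<110)
print("y range",np.percentile(Y[m][:,1],[0,2,98,100]),m.sum())
im=p.copy()
a=np.radians(49.6)
X=lambda s,y,h:Eend+s*xp+y*yp+h*zp
for q in([X(0,-.048,.009),X(0,.048,.009),X(.12,.048,.009),X(.12,-.048,.009)],[X(0,-.048,-.009),X(0,.048,-.009)]):
    cv2.polylines(im,[proj("top",q).round().astype(int)],True,(0,0,255),1)
cv2.imwrite("pics/a5.png",cv2.resize(im[155:245,360:450],None,fx=6.5,fy=6.5,interpolation=0))
E
```

```text
462 [-1.15955179  0.00171873  0.09340106] tilt 49.225443987861425 res 0.002334545717144553
edge dist -0.018576168050639587
y range [-0.64468641 -0.60770934  0.04342429  0.04689483] 221
```

View pics/a5.png

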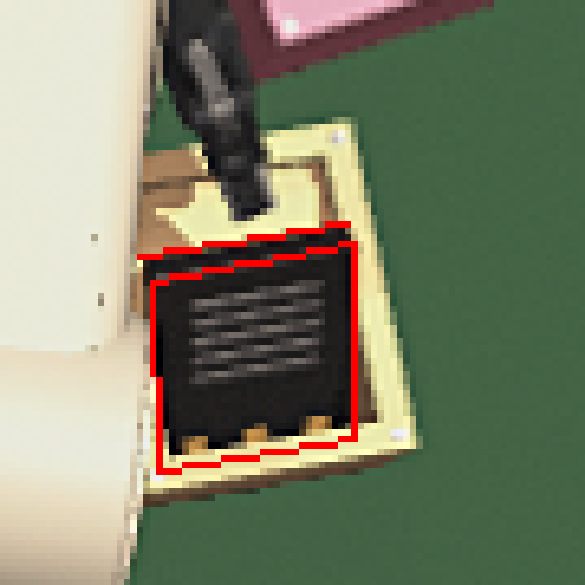

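The model outline matches the pack within about a pixel. Now advancing onto the raised end.

```bash
python3 -m inch '[[0,-0.1,0.38,0,0,0,0.29],[0,-0.1,0.38,0,0,0,0.29],[0,-0.1,0.38,0,0,0,0.29],[0,-0.1,0.38,0,0,0,0.29],[0,-0.1,0.38,0,0,0,0.29],[0,-0.1,0.36,0,0,0,0.29],[0,0,0,0,0,0,0.29],[0,0,0,0,0,0,0.29]]'
python3 - <<'E'
from h import *
delta(Eend+.026*xp,RG15)
q,e=bot.camera("scene")
cv2.imwrite("pics/a6.png",cv2.resize(q[120:210,240:350],None,fx=6,fy=6))
E
```

```text
clock: 8.55
eef_pos: [0.567, -0.2096, 0.0843]
tool_rot: [0.922, 0.134, -0.328, 0.156]
ft_force: [-0.8, 0.8, 0.1]
grip_width: 0.0302
clk 8.55 tcp [ 0.567  -0.2096  0.0843] F [-0.8  0.8  0.1] w 0.0302 q [-0.13  1.03  0.75  1.89 -0.46  1.3 ]
dpos world mm [-0.2 -0.2 -0.9] shift units (now axes) [ 0.014 -0.002  0.035]
rot units [ 0.0002 -0.0002 -0.0012] deg [ 0.04 -0.04 -0.21] shift units (final axes) [ 0.014 -0.002  0.035]
```

View pics/a6.png

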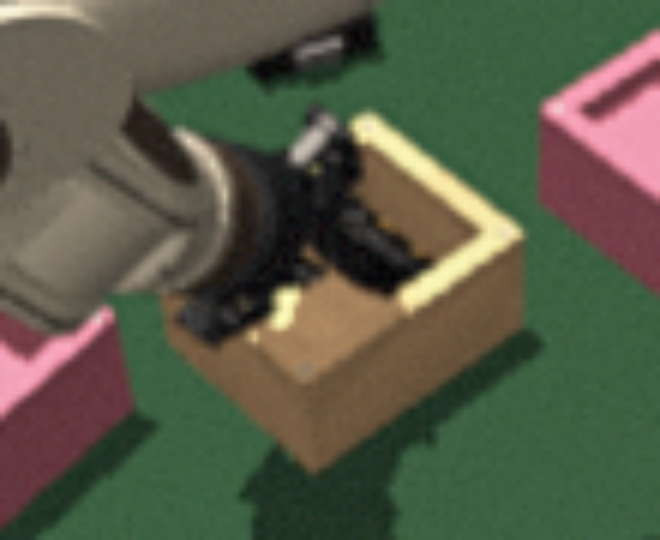

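No contact force, and the fingers straddle the raised end. Close the gripper.

```bash
python3 -m inch '[[0,0,0,0,0,0,0.5],[0,0,0,0,0,0,0.7],[0,0,0,0,0,0,1],[0,0,0,0,0,0,1],[0,0,0,0,0,0,1],[0,0,0,0,0,0,1],[0,0,0,0,0,0,1],[0,0,0,0,0,0,1]]'
python3 - <<'E'
from h import *
delta(Eend+.026*xp,RG15)
E
```

```text
clock: 9.4
eef_pos: [0.5669, -0.2096, 0.0849]
tool_rot: [0.922, 0.135, -0.329, 0.156]
ft_force: [-0.8, 0.3, 4.9]
grip_width: 0.0165
clk 9.4 tcp [ 0.5669 -0.2096  0.0849] F [-0.8  0.3  4.9] w 0.0165 q [-0.13  1.03  0.75  1.9  -0.46  1.3 ]
dpos world mm [-0.1 -0.1 -1.5] shift units (now axes) [ 0.034 -0.008  0.047]
rot units [ 0.0004  0.0002 -0.0009] deg [ 0.08  0.04 -0.16] shift units (final axes) [ 0.034 -0.007  0.047]
```

```bash
python3 - <<'E'
from h import *
o=bot.get_obs();M=Ro.from_quat(o["tool_rot"]).as_matrix()
print("up 25mm",M.T@[0,0,1]); print("holder -x 25mm",M.T@(-H[:3,0]))
E
```

```text
up 25mm [-0.6480127   0.19996028 -0.73491185]
holder -x 25mm [ 0.76162396  0.16643877 -0.62628035]
```

```bash
python3 -m inch '[[-0.11,0.045,-0.17,0,0,0,1],[-0.21,0.09,-0.33,0,0,0,1],[-0.21,0.09,-0.33,0,0,0,1],[-0.21,0.09,-0.33,0,0,0,1],[-0.21,0.09,-0.33,0,0,0,1],[-0.21,0.09,-0.33,0,0,0,1],[0,0,0,0,0,0,1],[0,0,0,0,0,0,1]]'
python3 - <<'E'
from h import *
delta(Eend+.026*xp,RG15)
q,e=bot.camera("scene");p,d=bot.camera("top")
cv2.imwrite("pics/a7.png",np.hstack([cv2.resize(q[110:210,240:350],None,fx=3.5,fy=3.5),cv2.resize(p[150:250,350:460],None,fx=3.5,fy=3.5)]))
E
```

```text
clock: 10.2
eef_pos: [0.5756, -0.2078, 0.1381]
tool_rot: [0.922, 0.134, -0.328, 0.156]
ft_force: [-0.3, 0.2, -3.7]
grip_width: 0.017
clk 10.2 tcp [ 0.5756 -0.2078  0.1381] F [-0.3  0.2 -3.7] w 0.017 q [-0.12  1.03  0.88  2.03 -0.46  1.3 ]
dpos world mm [ -8.8  -1.9 -54.7] shift units (now axes) [ 1.14  -0.49   1.839]
rot units [ 0.0002 -0.0003 -0.0012] deg [ 0.03 -0.06 -0.21] shift units (final axes) [ 1.144 -0.485  1.838]
```

View pics/a7.png

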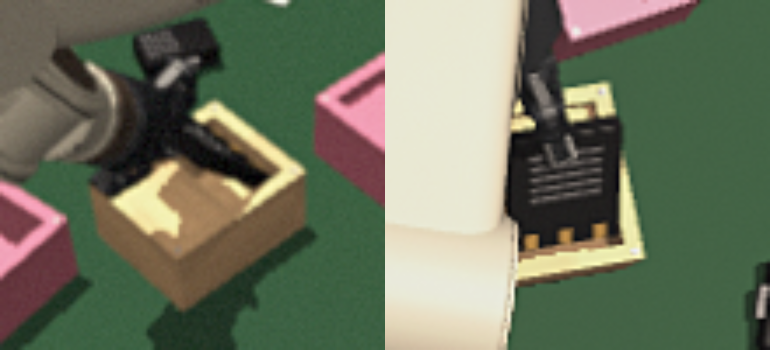

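It is held (about 4 N of weight) and coming out square. Continue up until the foot clears the rim, then align to the seat.

```bash
python3 -m inch '[[-0.27,0.11,-0.42,0,0,0,1],[-0.27,0.11,-0.42,0,0,0,1],[-0.27,0.11,-0.42,0,0,0,1],[-0.27,0.11,-0.42,0,0,0,1],[-0.27,0.11,-0.42,0,0,0,1],[-0.2,0.08,-0.3,0,0,0,1],[0,0,0,0,0,0,1],[0,0,0,0,0,0,1]]'
python3 - <<'E'
from ik import *
from h import *
K=Ro.from_euler('x',-15,degrees=True).as_matrix()
o=bot.get_obs()
tgt=O+S@[-.12+.026,0,.012]
delta(tgt+[0,0,.1],RP@K)
print("seat tgt",tgt)
for up in(.12,.1,.08,.06,.03,0): print(up,*ik(tgt+[0,0,up],RP@K,(.25,.8,.6,2,.2,1.25)))
E
```

```text
clock: 11.1
eef_pos: [0.5744, -0.2058, 0.2035]
tool_rot: [0.923, 0.136, -0.322, 0.158]
ft_force: [0.3, -0.3, -2.9]
grip_width: 0.0169
clk 11.1 tcp [ 0.5744 -0.2058  0.2035] F [ 0.3 -0.3 -2.9] w 0.0169 q [-0.12  0.99  0.97  2.15 -0.46  1.3 ]
dpos world mm [-11.6 347.7   9.9] shift units (now axes) [  1.481 -12.778  -5.325]
rot units [0.033  0.0398 0.0568] deg [ 5.95  7.16 10.22] shift units (final axes) [ -0.284 -13.366  -3.886]
seat tgt [0.56279858 0.14189651 0.11340639]
0.12 [ 0.31  0.89  0.92  2.13 -0.12  1.81] [-5.8 -2.2 -5.1] [-0.5 -2.7  0. ]
0.1 [ 0.31  0.92  0.94  2.13 -0.12  1.81] [-3.2 -1.2 -2.6] [-0.3 -1.4  0. ]
0.08 [ 0.31  0.96  0.95  2.13 -0.12  1.81] [-0.5 -0.2 -0.4] [-0.  -0.2  0. ]
0.06 [ 0.31  0.96  0.91  2.09 -0.12  1.81] [-0. -0. -0.] [-0. -0. -0.]
0.03 [ 0.31  0.97  0.84  2.02 -0.12  1.81] [-0. -0. -0.] [-0. -0. -0.]
0 [ 0.31  0.98  0.79  1.95 -0.12  1.81] [-0. -0. -0.] [-0. -0. -0.]
```

```bash
python3 -m inch '[[0,0,0,0.008,0.01,0.0142,1],[0,0,0,0.008,0.01,0.0142,1],[0,0,0,0.008,0.01,0.0142,1],[0,0,0,0.008,0.01,0.0142,1],[0,0,0,0,0,0,1],[0,0,0,0,0,0,1],[0,0,0,0,0,0,1],[0,0,0,0,0,0,1]]'
python3 - <<'E'
from ik import *
from h import *
K=Ro.from_euler('x',-15,degrees=True).as_matrix()
tgt=O+S@[-.12+.026,0,.012]
delta(tgt+[0,0,.09],RP@K)
E
```

```text
clock: 11.9
eef_pos: [0.5746, -0.2054, 0.2024]
tool_rot: [0.957, 0.048, -0.255, 0.131]
ft_force: [-0.5, 0.1, -2.6]
grip_width: 0.0166
clk 11.9 tcp [ 0.5746 -0.2054  0.2024] F [-0.5  0.1 -2.6] w 0.0166 q [-0.17  0.89  0.86  2.01 -0.36  1.39]
dpos world mm [-11.8 347.3   1. ] shift units (now axes) [ -0.093 -13.419  -3.627]
rot units [0.0011 0.0003 0.0006] deg [0.2  0.05 0.1 ] shift units (final axes) [ -0.114 -13.431  -3.579]
```

```bash
python3 -m inch '[[0,-0.4,-0.108,0,0,0,1],[-0.01,-0.8,-0.216,0,0,0,1],[-0.01,-0.9,-0.243,0,0,0,1],[-0.01,-0.9,-0.243,0,0,0,1],[-0.01,-0.9,-0.243,0,0,0,1],[-0.01,-0.9,-0.243,0,0,0,1],[-0.01,-0.9,-0.243,0,0,0,1],[-0.01,-0.9,-0.243,0,0,0,1]]'
python3 -m inch '[[0,-0.9,-0.243,0,0,0,1],[0,-0.9,-0.243,0,0,0,1],[0,-0.9,-0.243,0,0,0,1],[0,-0.9,-0.243,0,0,0,1],[0,-0.9,-0.243,0,0,0,1],[0,-0.9,-0.243,0,0,0,1],[0,-0.9,-0.243,0,0,0,1],[0,-0.4,-0.108,0,0,0,1]]'
cat > st.py <<'E'
from ik import *
from h import *
import sys
K=Ro.from_euler('x',-15,degrees=True).as_matrix()
tgt=O+S@[-.12+.026,0,.012]
delta(tgt+[0,0,float(sys.argv[1])],RP@K)
if len(sys.argv)>2:
    q,e=bot.camera("scene");p,d=bot.camera("top");nm=sys.argv[2]
    np.save(f"pics/{nm}t.npy",d);np.save(f"pics/{nm}s.npy",e);cv2.imwrite(f"pics/{nm}t.png",p);cv2.imwrite(f"pics/{nm}s.png",q)
    cv2.imwrite(f"pics/{nm}.png",np.hstack([cv2.resize(q[170:290,300:420],None,fx=3.3,fy=3.3,interpolation=2),cv2.resize(p[140:260,225:345],None,fx=3.3,fy=3.3,interpolation=2)]))
E
python3 st.py .09 b1
```

```text
clock: 12.7
eef_pos: [0.568, -0.032, 0.2041]
tool_rot: [0.957, 0.048, -0.255, 0.131]
ft_force: [-0.1, -0.6, -3.5]
grip_width: 0.0169
clock: 13.5
eef_pos: [0.5598, 0.1413, 0.2011]
tool_rot: [0.957, 0.049, -0.253, 0.131]
ft_force: [-0.1, -0.5, -2.7]
grip_width: 0.0167
clk 13.5 tcp [0.5598 0.1413 0.2011] F [-0.1 -0.5 -2.7] w 0.0167 q [ 0.31  0.95  0.96  2.15 -0.12  1.81]
dpos world mm [3.  0.6 2.3] shift units (now axes) [ 0.059  0.017 -0.141]
rot units [ 0.0013 -0.0017  0.0013] deg [ 0.24 -0.31  0.24] shift units (final axes) [ 0.059  0.016 -0.142]
```

View pics/b1.png

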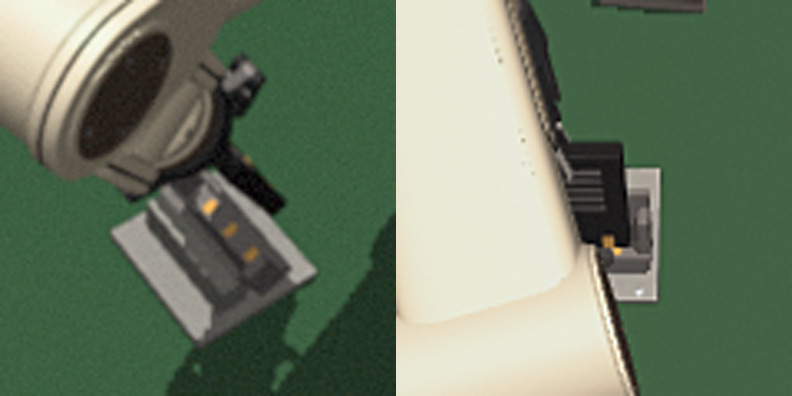

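```bash
cat > inh.py <<'E'
from ik import *
from h import *
import sys
nm=sys.argv[1]; o=bot.get_obs(); tcp=o["eef_pos"]; R=Ro.from_quat(o["tool_rot"]).as_matrix()
Rs=R@Ro.from_euler('x',15,degrees=True).as_matrix(); Pk=np.c_[Rs[:,2],Rs[:,1],-Rs[:,0]] # pack axes x,y,z as held
print("held pack axes in seat, deg",Ro.from_matrix(S.T@Pk).as_rotvec(degrees=True).round(2))
off=float(sys.argv[2]) if len(sys.argv)>2 else .026
end=tcp-off*Pk[:,0]
print("foot in seat mm (nominal)",(S.T@(end+.12*Pk[:,0]-O)*1000).round(1))
for n in("top","scene"):
    im=cv2.imread(f"pics/{nm}{n[0]}.png");d=np.load(f"pics/{nm}{n[0]}.npy")
    Y=(cloud(n,d)-end)@Pk
    m=(np.abs(Y[...,2]-.009)<.008)&(Y[...,0]>.04)&(Y[...,0]<.115)&(np.abs(Y[...,1])<.045)&(im.max(2)<90)
    Q=Y[m]
    if len(Q)>15:
        A=np.c_[Q[:,:2],np.ones(len(Q))];c=np.linalg.lstsq(A,Q[:,2],rcond=None)[0];print(n,len(Q),"face z at end/foot",c[2].round(4),(c[2]+.12*c[0]).round(4),"slope y",c[1].round(3),"med",np.median(Q[:,2]).round(4))
    m=(np.abs(Y[...,2])<.013)&(Y[...,0]>.045)&(Y[...,0]<.15)&(np.abs(Y[...,1])<.07)&(im.max(2)<170)
    Q=Y[m]
    if len(Q): print(n,"x range",np.percentile(Q[:,0],[1,99,100]).round(4),"y",np.percentile(Q[:,1],[0,1,99,100]).round(4))
    f=lambda x,y,z:end+Pk@[x,y,z]
    for z in(.009,-.009): cv2.polylines(im,[proj(n,[f(0,-.048,z),f(0,.048,z),f(.12,.048,z),f(.12,-.048,z)]).round().astype(int)],True,(0,0,255),1)
    r=(140,225) if n=="top" else (170,300)
    cv2.imwrite(f"pics/{nm}o{n[0]}.png",cv2.resize(im[r[0]:r[0]+120,r[1]:r[1]+120],None,fx=3.3,fy=3.3,interpolation=0))
a,b=[cv2.imread(f"pics/{nm}o{k}.png") for k in "st"]
cv2.imwrite(f"pics/{nm}o.png",np.hstack([a,b]))
E
python3 inh.py b1
```

```text
held pack axes in seat, deg [-0.29  0.22  0.28]
foot in seat mm (nominal) [-74.5   2.4  58.1]
top 254 face z at end/foot 0.0082 0.0088 slope y -0.012 med 0.0083
top x range [0.0459 0.1175 0.1188] y [-0.0004  0.001   0.0465  0.0468]
scene 23 face z at end/foot 0.008 0.0084 slope y -0.003 med 0.0083
scene x range [0.046  0.1186 0.1203] y [-0.0495 -0.0491  0.0189  0.021 ]
```

View pics/b1o.png

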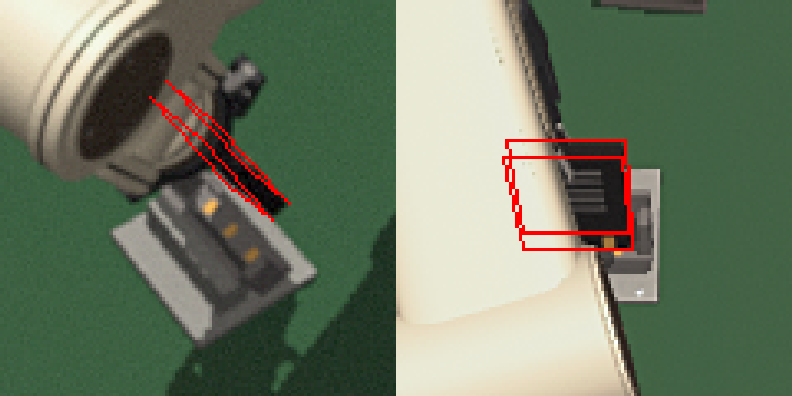

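The pack is held square: face offset −0.7 mm, y offset about −1 mm, tilt error under 0.5°. Next: bring it in line with the bay, 50 mm up the slope and 2.5 mm off the backrest.

```bash
cat > seat.py <<'E'
from ik import *
from h import *
import sys
# aim: foot centre at seat (x,y,z) mm ; in-hand: foot at tcp + .094 px -.0007 pz -.001 py
K=Ro.from_euler('x',-15,degrees=True).as_matrix()
def tcp_for(x,y,z): return O+S@(np.array([x,y,z])/1000-[.0935,-.001,-.0007])
a=[float(v) for v in sys.argv[1:4]]
t=tcp_for(*a); delta(t,RP@K); print(ik(t,RP@K,(.25,.8,.6,2,.2,1.25)))
o=bot.get_obs();R=Ro.from_quat(o["tool_rot"]).as_matrix();Rs=R@K.T;Pk=np.c_[Rs[:,2],Rs[:,1],-Rs[:,0]]
print("foot now in seat",(S.T@(o["eef_pos"]+Pk@[.0935,-.001,-.0007]-O)*1000).round(1),"F seat",(S.T@o["ft_force"]).round(1))
E
python3 seat.py -50 0 11.5; python3 seat.py -35 0 11.5|tail -2; python3 seat.py 0 0 9|tail -2
```

```text
clk 13.6 tcp [0.5599 0.1399 0.2012] F [-0.8  0.1 -3.3] w 0.0168 q [ 0.31  0.95  0.96  2.15 -0.12  1.81]
dpos world mm [ 27.5   1.7 -44.8] shift units (now axes) [ 1.846 -0.293  0.965]
rot units [ 0.0015 -0.0016  0.0012] deg [ 0.28 -0.28  0.22] shift units (final axes) [ 1.85  -0.296  0.958]
(array([ 0.3 ,  1.04,  1.04,  2.13, -0.12,  1.81]), array([-0.3, -0.1, -0.2]), array([-0. , -0.1,  0. ]))
foot now in seat [-75.    1.4  57.4] F seat [ 3.3 -0.2 -1. ]
(array([ 0.3 ,  1.02,  0.96,  2.07, -0.12,  1.81]), array([-0., -0.,  0.]), array([ 0.,  0., -0.]))
foot now in seat [-75.    1.4  57.4] F seat [ 3.3 -0.2 -1. ]
(array([ 0.3 ,  0.98,  0.8 ,  1.95, -0.12,  1.81]), array([-0., -0., -0.]), array([-0., -0., -0.]))
foot now in seat [-75.    1.4  57.4] F seat [ 3.3 -0.2 -1. ]
```

```bash
python3 -m inch '[[0.31,-0.058,0.19,0.0003,-0.0003,0.0002,1],[0.31,-0.058,0.19,0.0003,-0.0003,0.0002,1],[0.31,-0.058,0.19,0.0003,-0.0003,0.0002,1],[0.31,-0.058,0.19,0.0003,-0.0003,0.0002,1],[0.31,-0.058,0.19,0.0003,-0.0003,0.0002,1],[0.3,-0.058,0.19,0,0,0,1],[0,0,0,0,0,0,1],[0,0,0,0,0,0,1]]'
python3 seat.py -45 0 11.5; python3 st.py 0 b2 >/dev/null; python3 inh.py b2 .0265
```

```text
clock: 14.4
eef_pos: [0.5886, 0.1398, 0.1553]
tool_rot: [0.959, 0.045, -0.25, 0.128]
ft_force: [8.8, 4.8, 10.5]
grip_width: 0.0171
clk 14.4 tcp [0.5886 0.1398 0.1553] F [ 8.8  4.8 10.5] w 0.0171 q [ 0.29  1.04  1.04  2.13 -0.12  1.81]
dpos world mm [-3.7  1.7 -3.3] shift units (now axes) [-0.064 -0.117  0.163]
rot units [-0.0011 -0.0032 -0.0011] deg [-0.2  -0.58 -0.2 ] shift units (final axes) [-0.062 -0.118  0.164]
(array([ 0.3 ,  1.04,  1.01,  2.11, -0.12,  1.81]), array([-0., -0., -0.]), array([-0., -0., -0.]))
foot now in seat [-49.7   1.5   8.9] F seat [-13.5  -4.6  -2.5]
held pack axes in seat, deg [ 0.04  0.61 -0.2 ]
foot in seat mm (nominal) [-49.7   2.5   9.7]
top 193 face z at end/foot 0.0081 0.0084 slope y -0.01 med 0.0081
top x range [0.0456 0.1488 0.1494] y [0.0022 0.0047 0.0592 0.0592]
scene 68 face z at end/foot 0.0098 0.0081 slope y 0.063 med 0.0081
scene x range [0.0462 0.1483 0.1495] y [-0.066  -0.0648  0.0183  0.021 ]
```

View pics/b2o.png

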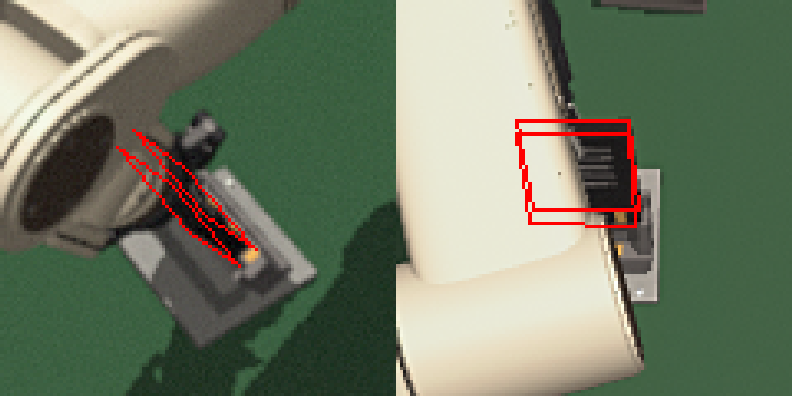

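There is about 17 N up-slope contact with the foot near x = −50, where the cheeks begin. Back off and measure the sideways offset directly.

```bash
python3 -m inch '[[0,0.08,-0.3,0,0,0,1],[0,0.08,-0.3,0,0,0,1],[-0.05,0,0,0,0,0,1],[-0.05,0,0,0,0,0,1],[0,0,0,0,0,0,1],[0,0,0,0,0,0,1],[0,0,0,0,0,0,1],[0,0,0,0,0,0,1]]'
python3 seat.py -60 0 11.5; python3 st.py 0 b3 >/dev/null; python3 - <<'E'
from ik import *
from h import *
for n in("top","scene"):
    im=cv2.imread(f"pics/b3{n[0]}.png");d=np.load(f"pics/b3{n[0]}.npy")
    Y=(cloud(n,d)-O)@S*1000
    m=(Y[...,0]>-110)&(Y[...,0]<-70)&(Y[...,2]>10)&(Y[...,2]<28)&(np.abs(Y[...,1])<60)&(im.max(2)<110)
    Q=Y[m]; print(n,len(Q),"y",np.percentile(Q[:,1],[0,2,98,100]).round(1),"z",np.percentile(Q[:,2],[5,50,95]).round(1))
    for a in range(-110,-50,10):
        s=Y[(Y[...,0]>a)&(Y[...,0]<a+10)&(Y[...,2]>-3)&(Y[...,2]<30)&(np.abs(Y[...,1])<65)&(im.max(2)<110)]
        if len(s): print(a,len(s),s[:,1].min().round(1),s[:,1].max().round(1),"zmed",np.median(s[:,2]).round(1))
E
python3 inh.py b3 .0265|head -3
python3 - <<'E'
import cv2,numpy as np
a=cv2.imread("pics/b3s.png")[180:270,310:410];b=cv2.imread("pics/b3t.png")[160:250,255:315]
cv2.imwrite("pics/b3z.png",np.hstack([cv2.resize(a,None,fx=4.8,fy=4.8),cv2.resize(b,None,fx=4.8,fy=4.8)]))
E
```

```text
clock: 15.3
eef_pos: [0.5863, 0.1373, 0.1638]
tool_rot: [0.958, 0.045, -0.252, 0.128]
ft_force: [0.7, -0.8, -3.4]
grip_width: 0.0168
clk 15.3 tcp [0.5863 0.1373 0.1638] F [ 0.7 -0.8 -3.4] w 0.0168 q [ 0.29  1.04  1.05  2.14 -0.12  1.8 ]
dpos world mm [6.1 4.3 1.2] shift units (now axes) [ 0.192 -0.119 -0.203]
rot units [-0.001  -0.0019 -0.0009] deg [-0.17 -0.34 -0.16] shift units (final axes) [ 0.191 -0.118 -0.205]
(array([ 0.29,  1.03,  1.04,  2.13, -0.12,  1.8 ]), array([-2.4, -0.8, -1.5]), array([-0.2, -1. , -0. ]))
foot now in seat [-55.8   3.9  15.7] F seat [ 2.6  0.8 -2.3]
top 133 y [11.8 12.5 55.6 56.7] z [22.1 25.  27.3]
-110 42 12.2 55.7 zmed 24.9
-100 34 11.8 55.3 zmed 25.4
-90 34 13.4 55.1 zmed 25.3
-80 26 13.1 56.7 zmed 24.7
-70 27 26.8 61.5 zmed 24.4
-60 12 29.7 61.8 zmed 15.1
scene 55 y [-41.  -40.3  23.1  25. ] z [12.  24.2 25.1]
-110 10 -41.0 -10.6 zmed 16.9
-100 15 -40.0 15.5 zmed 24.8
-90 13 -40.1 25.0 zmed 23.8
-80 23 -39.7 23.4 zmed 23.1
-70 37 -61.6 34.7 zmed -0.3
-60 15 -60.8 35.2 zmed 0.1
held pack axes in seat, deg [ 0.06  0.38 -0.18]
foot in seat mm (nominal) [-55.9   4.8  16.4]
top 205 face z at end/foot 0.008 0.0087 slope y -0.004 med 0.0083
```

View pics/b3z.png

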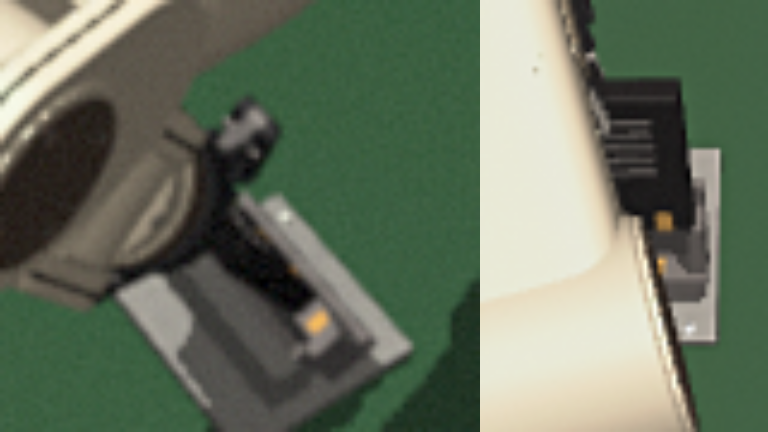

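The pack really spans seat y −41…+55.5, so its centre is at +7, which makes the foot land on the +y cheek. I'll shift it −7 mm in y and −3 mm in z.

```bash
cat > meas.py <<'E'
from ik import *
from h import *
import sys
nm=sys.argv[1]
o=bot.get_obs();print("clk",round(o["clock"],2),"F seat",(S.T@o["ft_force"]).round(1),"tcp seat",(S.T@(o["eef_pos"]-O)*1000).round(1),"q",o["joint_pos"].round(2))
R=Ro.from_quat(o["tool_rot"]).as_matrix();print("rot seat->",Ro.from_matrix(S.T@np.c_[(R@K15.T)[:,2],(R@K15.T)[:,1],-(R@K15.T)[:,0]]).as_rotvec(degrees=True).round(2)) if 0 else None
for n in("top","scene"):
    im,d=bot.camera(n);cv2.imwrite(f"pics/{nm}{n[0]}.png",im);np.save(f"pics/{nm}{n[0]}.npy",d)
    Y=(cloud(n,d)-O)@S*1000
    for a in range(-120,-40,20):
        s=Y[(Y[...,0]>a)&(Y[...,0]<a+20)&(Y[...,2]>13)&(Y[...,2]<30)&(np.abs(Y[...,1])<65)&(im.max(2)<110)]
        if len(s)>3: print(n,a,len(s),"y",np.percentile(s[:,1],[1,99]).round(1),"zmed",np.median(s[:,2]).round(1))
a=cv2.imread(f"pics/{nm}s.png")[180:270,310:410];b=cv2.imread(f"pics/{nm}t.png")[160:250,255:315]
cv2.imwrite(f"pics/{nm}z.png",np.hstack([cv2.resize(a,None,fx=4.8,fy=4.8),cv2.resize(b,None,fx=4.8,fy=4.8)]))
E
python3 -m inch '[[0.03,-0.07,-0.02,0,0,0,1],[0.03,-0.07,-0.02,0,0,0,1],[0.03,-0.07,-0.02,0,0,0,1],[0.03,-0.06,-0.02,0,0,0,1],[0,0,0,0,0,0,1],[0,0,0,0,0,0,1],[0,0,0,0,0,0,1],[0,0,0,0,0,0,1]]'
python3 seat.py -55 0 11.5;python3 meas.py b4
```

```text
clock: 16.2
eef_pos: [0.5876, 0.1439, 0.1619]
tool_rot: [0.958, 0.045, -0.251, 0.128]
ft_force: [0.0, -1.2, -3.6]
grip_width: 0.0173
clk 16.2 tcp [0.5876 0.1439 0.1619] F [ 0.  -1.2 -3.6] w 0.0173 q [ 0.3   1.05  1.06  2.15 -0.12  1.81]
dpos world mm [ 2.3 -2.3 -1.2] shift units (now axes) [0.102 0.092 0.021]
rot units [-0.0011 -0.0025 -0.0009] deg [-0.2  -0.46 -0.17] shift units (final axes) [0.102 0.092 0.021]
(array([ 0.3 ,  1.04,  1.04,  2.13, -0.12,  1.8 ]), array([-1.4, -0.5, -0.8]), array([-0.1, -0.6,  0. ]))
foot now in seat [-54.9  -2.7  13.3] F seat [ 3.1  1.2 -1.8]
clk 16.2 F seat [ 3.1  1.2 -1.8] tcp seat [-148.4   -1.3   14.7] q [ 0.3   1.05  1.06  2.15 -0.12  1.81]
top -120 75 y [ 4.3 47.7] zmed 22.9
top -100 64 y [ 5.7 49.3] zmed 22.9
top -80 48 y [ 8.4 50.2] zmed 21.8
top -60 13 y [50.6 61.8] zmed 20.8
scene -120 20 y [-46.6   1.7] zmed 22.6
scene -100 23 y [-47.2   8. ] zmed 22.4
scene -80 23 y [-46.   22.7] zmed 22.5
scene -60 8 y [-61.9   3.6] zmed 19.2
```

View pics/b4z.png

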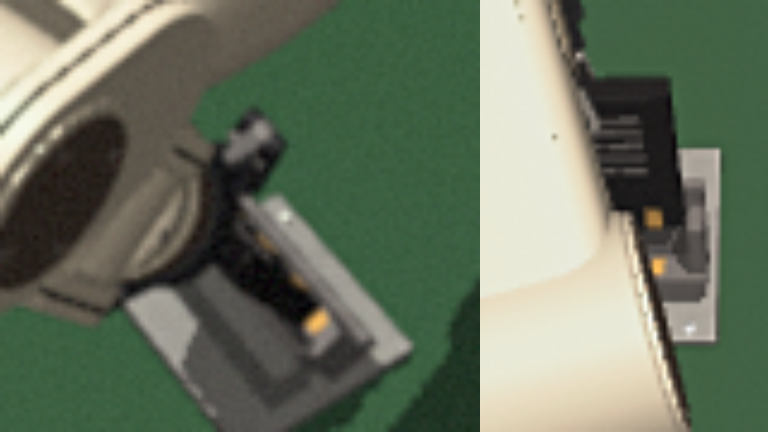

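The pack is now centred, but the +y edge drifts with x, which suggests a small yaw of the pack in hand. I'll measure that edge.

```bash
cat > yaw.py <<'E'
from ik import *
from h import *
import sys
def edge(nm,off=0,zpl=22.5):
    im=cv2.cvtColor(cv2.imread(f"pics/{nm}t.png"),cv2.COLOR_BGR2GRAY).astype(float)
    d=np.load(f"pics/{nm}t.npy");Y=(cloud("top",d)-O)@S*1000
    c=bot.get_calibration("top");P=[]
    cam=-c["R"].T@c["t"]
    for v in range(150,235):
        for u in range(270,312):
            if not(np.nanmin(Y[v,u-2:u+1,2])>zpl-6 and Y[v,u-2,2]<zpl+6 and -112<Y[v,u-2,0]<-66 and im[v,u-1]<75): continue
            g=im[v,u-3:u+5]; lo,hi=g[:3].mean(),g[-2:].mean()
            k=None
            if hi-lo<15: continue
            th=(lo+hi)/2
            for j in range(u-3,u+4):
                if im[v,j]<th<=im[v,j+1]: k=j+(th-im[v,j])/(im[v,j+1]-im[v,j])
            if k is None: continue
            r=np.r_[cv2.undistortPoints(np.array([[[k,float(v)]]]),K2,c["dist_coeffs"]).ravel(),1]@c["R"]
            n=S[:,2];t=((O+n*zpl/1000-cam)@n)/(r@n);P.append(((cam+t*r-O)@S*1000)[:2]);break
    P=np.array(P);return P
K2=None
import h
K2=h.K(bot.get_calibration("top"))
P=edge(sys.argv[1],zpl=float(sys.argv[2]))
if len(P)>3:
    f=np.polyfit(P[:,0],P[:,1],1);r=P[:,1]-np.polyval(f,P[:,0]);k=np.abs(r)<2;f=np.polyfit(P[k,0],P[k,1],1)
    print(len(P),k.sum(),"yaw deg",np.degrees(np.arctan(f[0])).round(2),"y at x=-100,-60",np.polyval(f,[-100,-60]).round(1)); print(P[::3].round(1).tolist())
E
python3 yaw.py b4 22.5; python3 yaw.py b3 24.8
```

```text
Traceback (most recent call last):
  File "yaw.py", line 27, in <module>
    f=np.polyfit(P[:,0],P[:,1],1);r=P[:,1]-np.polyval(f,P[:,0]);k=np.abs(r)<2;f=np.polyfit(P[k,0],P[k,1],1)
                                                                                ~~~~~~~~~~^^^^^^^^^^^^^^^^^
TypeError: expected non-empty vector for x
Traceback (most recent call last):
  File "yaw.py", line 27, in <module>
    f=np.polyfit(P[:,0],P[:,1],1);r=P[:,1]-np.polyval(f,P[:,0]);k=np.abs(r)<2;f=np.polyfit(P[k,0],P[k,1],1)
                                                                                ~~~~~~~~~~^^^^^^^^^^^^^^^^^
TypeError: expected non-empty vector for x
```

```bash
cat > ov2.py <<'E'
from ik import *
from h import *
import sys
nm,cx,cy,cz=sys.argv[1],*[float(v) for v in sys.argv[2:5]]  # foot centre seat mm
im=cv2.imread(f"pics/{nm}t.png");s=8;o=np.array([265,150])
out=[]
for yaw in [float(v) for v in sys.argv[5:]]:
    b=cv2.resize(im[150:220,265:315],None,fx=s,fy=s,interpolation=0)
    a=np.radians(yaw)
    # rotate about gripped end point (x-111,y)
    def f(x,y): return O+S@(np.array([cx-111+(x)*np.cos(a)-y*np.sin(a),cy+x*np.sin(a)+y*np.cos(a),cz+9])/1000)
    q=proj("top",[f(-9,-48),f(-9,48),f(111,48),f(111,-48)])
    cv2.polylines(b,[((q-o+.5)*s).round().astype(int)],True,(0,0,255),1)
    g=[O+S@(np.array(k)/1000) for k in ([-50,52,20],[0,52,20],[-50,-52,20],[0,-52,20])]
    q=((proj("top",g)-o+.5)*s).round().astype(int)
    cv2.polylines(b,[q[:2]],False,(255,255,0),1);out.append(b)
cv2.imwrite(f"pics/{nm}ov.png",np.hstack(out[:2]))
E
python3 ov2.py b4 -55 1 13.6 0 3
```

```text
(no output)
```

View pics/b4ov.png

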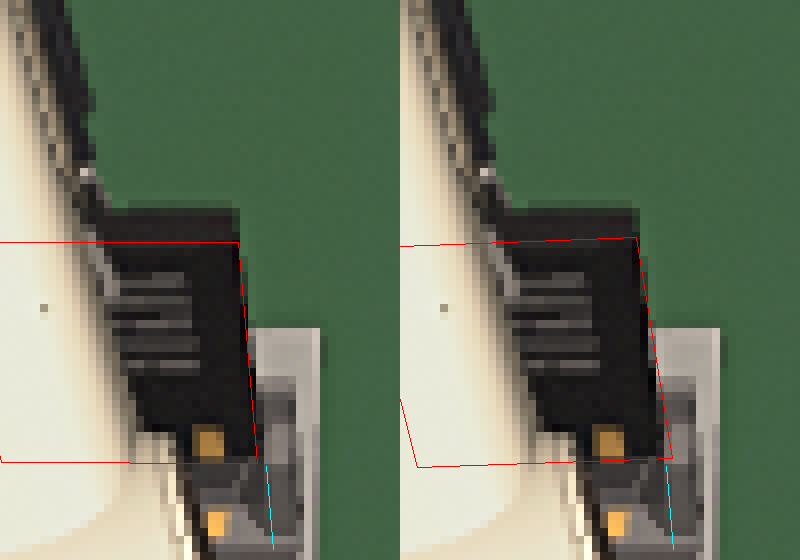

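The zero-yaw outline fits the edges, and the +y cheek line (cyan) is clear. Go down the slope 20 mm and check the force.

```bash
python3 -m inch '[[0.02,-0.062,0.19,0,0,0,1],[0.02,-0.062,0.19,0,0,0,1],[0.02,-0.062,0.19,0,0,0,1],[0.02,-0.062,0.19,0,-0.0012,0,1],[0,0,0,-0.001,-0.0012,-0.001,1],[0,0,0,0,0,0,1],[0,0,0,0,0,0,1],[0,0,0,0,0,0,1]]'
python3 seat.py -35 0 11.5;python3 meas.py b5; python3 ov2.py b5 -35 0 11.5 0 1.5
```

```text
clock: 17.1
eef_pos: [0.5796, 0.1449, 0.1436]
tool_rot: [0.957, 0.046, -0.255, 0.129]
ft_force: [-0.0, 0.1, -3.0]
grip_width: 0.0168
clk 17.1 tcp [0.5796 0.1449 0.1436] F [-0.   0.1 -3. ] w 0.0168 q [ 0.3   1.03  0.97  2.09 -0.12  1.81]
dpos world mm [ 0.3 -3.6 -0.2] shift units (now axes) [0.01  0.138 0.041]
rot units [-0.0001 -0.0003  0.0001] deg [-0.03 -0.05  0.01] shift units (final axes) [0.01  0.138 0.041]
(array([ 0.3 ,  1.02,  0.96,  2.07, -0.12,  1.81]), array([-0., -0.,  0.]), array([ 0.,  0., -0.]))
foot now in seat [-35.1  -3.6  11.7] F seat [ 2.6 -0.1 -1.5]
clk 17.1 F seat [ 2.6 -0.1 -1.5] tcp seat [-128.6   -2.6   12.4] q [ 0.3   1.03  0.97  2.09 -0.12  1.81]
top -120 83 y [-0.3 47.2] zmed 20.4
top -100 71 y [ 2.1 46.5] zmed 21.1
top -80 67 y [ 5.5 48.1] zmed 20.5
top -60 47 y [18.4 61.8] zmed 20.6
scene -120 22 y [-48.8  -6.6] zmed 20.4
scene -100 18 y [-48.1   0.9] zmed 20.6
scene -80 23 y [-47.3  14.8] zmed 20.6
scene -60 28 y [-62.3  22.6] zmed 20.7
```

View pics/b5ov.png

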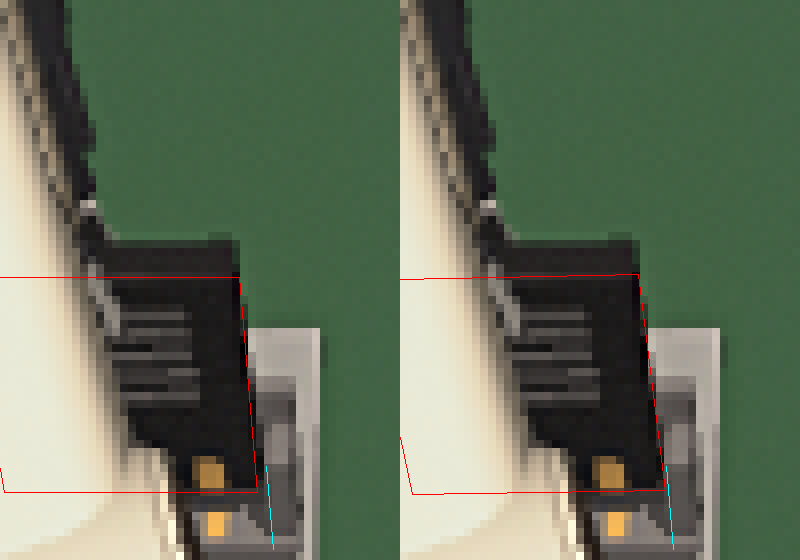

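The foot is between the cheeks, centred at y ≈ 0 with its face at z 20.5 (lip at 23), and there is no contact. Continue down.

```bash
python3 -m inch '[[0,-0.052,0.193,0,0,0,1],[0,-0.052,0.193,0,0,0,1],[0,-0.052,0.193,0,0,0,1],[0,-0.052,0.193,0,0,0,1],[0,-0.052,0.193,0,0,0,1],[0,-0.02,0.077,0,0,0,1],[0,0,0,0,0,0,1],[0,0,0,0,0,0,1]]'
python3 seat.py -8 -3.6 11.5
```

```text
clock: 18.0
eef_pos: [0.566, 0.1446, 0.1203]
tool_rot: [0.957, 0.046, -0.255, 0.129]
ft_force: [-0.3, 0.4, -2.7]
grip_width: 0.017
clk 18.0 tcp [0.566  0.1446 0.1203] F [-0.3  0.4 -2.7] w 0.017 q [ 0.31  0.99  0.84  1.99 -0.11  1.82]
dpos world mm [ 0.3  0.  -0.3] shift units (now axes) [ 0.015 -0.001  0.004]
rot units [-0.0001 -0.0002  0.0001] deg [-0.02 -0.04  0.02] shift units (final axes) [ 0.015 -0.001  0.004]
(array([ 0.31,  0.99,  0.83,  1.98, -0.11,  1.82]), array([ 0.,  0., -0.]), array([ 0.,  0., -0.]))
foot now in seat [-8.1 -3.6 11.8] F seat [ 2.5 -0.4 -1.1]
```

```bash
python3 -m inch '[[0,-0.01,0.039,0,0,0,1],[0,-0.01,0.039,0,0,0,1],[0,-0.01,0.039,0,0,0,1],[0,-0.01,0.039,0,0,0,1],[0,-0.01,0.039,0,0,0,1],[0,-0.01,0.039,0,0,0,1],[0,-0.01,0.039,0,0,0,1],[0,0,0,0,0,0,1]]'
python3 seat.py 0 -3.6 9.3; python3 meas.py b6
```

```text
clock: 18.8
eef_pos: [0.5633, 0.1441, 0.1158]
tool_rot: [0.958, 0.046, -0.253, 0.129]
ft_force: [2.5, -1.6, 4.5]
grip_width: 0.0169
clk 18.8 tcp [0.5633 0.1441 0.1158] F [ 2.5 -1.6  4.5] w 0.0169 q [ 0.31  0.98  0.81  1.96 -0.11  1.82]
dpos world mm [ 0.9  0.4 -3.9] shift units (now axes) [ 0.108 -0.046  0.109]
rot units [-0.0001 -0.0012 -0.0001] deg [-0.02 -0.22 -0.02] shift units (final axes) [ 0.108 -0.046  0.108]
(array([ 0.31,  0.99,  0.8 ,  1.96, -0.11,  1.82]), array([0., 0., 0.]), array([-0.,  0.,  0.]))
foot now in seat [-2.9 -3.2 11.7] F seat [-5.1  1.7  0.1]
clk 18.8 F seat [-5.1  1.7  0.1] tcp seat [-96.4  -2.2  12.7] q [ 0.31  0.98  0.81  1.96 -0.11  1.82]
top -120 67 y [ 0.2 46.7] zmed 20.8
top -100 81 y [-4.2 46.3] zmed 20.5
top -80 67 y [-2.  47.5] zmed 20.8
top -60 87 y [ 1.3 61.8] zmed 21.1
scene -120 26 y [-49.8 -25.7] zmed 18.0
scene -100 16 y [-48.5 -16.8] zmed 20.1
scene -80 21 y [-48.3  -9.7] zmed 20.5
scene -60 23 y [-61.6   0.3] zmed 20.5
```

Contact at foot x ≈ −2.9, about 8 N up-slope. The lip (x −10) has been passed, so this should be the ledge. Now ease back onto the backrest.

```bash
python3 -m inch '[[0,0.006,-0.02,0,0,0,1],[0.03,0,0,0,0,0,1],[0.03,0,0,0,0,0,1],[0.03,0,0,0,0,0,1],[0.02,0,0,0,0,0,1],[0,0,0,0,0,0,1],[0,0,0,0,0,0,1],[0,0,0,0,0,0,1]]'
python3 seat.py 0 -3.2 9; python3 meas.py b7;python3 ov2.py b7 -1 -.6 10 0 0
```

```text
clock: 19.7
eef_pos: [0.5645, 0.1441, 0.1151]
tool_rot: [0.957, 0.047, -0.255, 0.129]
ft_force: [0.9, -1.4, 8.2]
grip_width: 0.017
clk 19.7 tcp [0.5645 0.1441 0.1151] F [ 0.9 -1.4  8.2] w 0.017 q [ 0.31  0.99  0.82  1.97 -0.11  1.82]
dpos world mm [ 0.   0.1 -3.3] shift units (now axes) [ 0.066 -0.033  0.109]
rot units [0.0001 0.0002 0.0003] deg [0.01 0.03 0.06] shift units (final axes) [ 0.066 -0.033  0.109]
(array([ 0.31,  0.99,  0.8 ,  1.96, -0.11,  1.82]), array([ 0.,  0., -0.]), array([-0., -0., -0.]))
foot now in seat [-2.8 -3.1 10.7] F seat [-7.5  1.5  3.3]
clk 19.7 F seat [-7.5  1.5  3.3] tcp seat [-96.3  -2.1  11.4] q [ 0.31  0.99  0.82  1.97 -0.11  1.82]
top -120 71 y [-1.2 45.4] zmed 19.2
top -100 78 y [-2.  46.4] zmed 19.8
top -80 75 y [-1.6 47.9] zmed 19.7
top -60 81 y [ 1.8 61.6] zmed 19.7
scene -120 29 y [-49.2 -30.1] zmed 17.0
scene -100 15 y [-48.6 -17.1] zmed 19.5
scene -80 19 y [-48.5  -4. ] zmed 19.8
scene -60 25 y [-61.7   5.9] zmed 20.0
```

View pics/b7z.png

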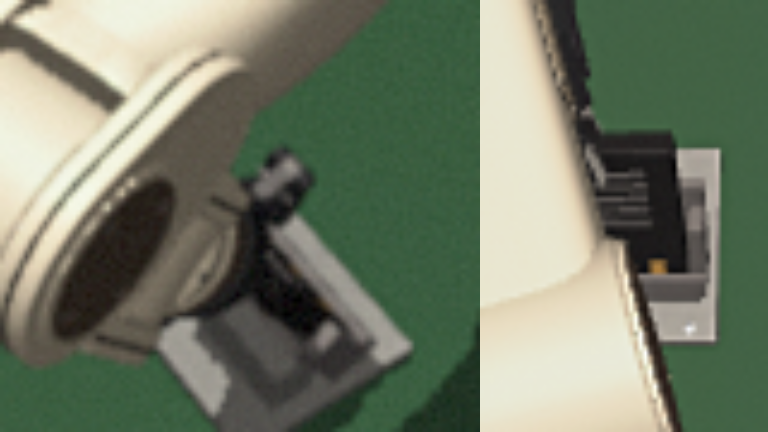

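View pics/b7ov.png

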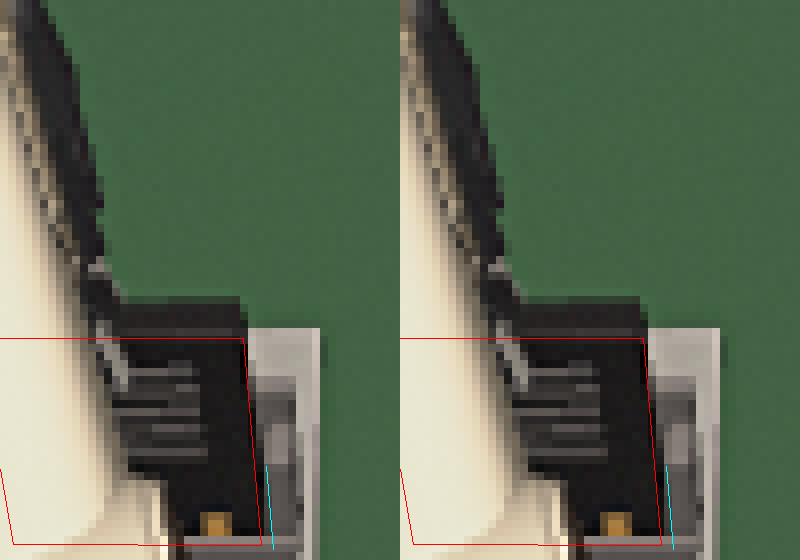

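Backrest contact shows (z +5 N), and the image has the foot behind the lip. Nominal −2.8 mm is near the calibration error, so I'll nudge down 2 mm to see whether it is really on the ledge.

```bash
python3 -m inch '[[0.02,-0.01,0.04,0,0,0,1],[0.02,-0.01,0.04,0,0,0,1],[0,0,0,0,0,0,1],[0,0,0,0,0,0,1],[0,0,0,0,0,0,1],[0,0,0,0,0,0,1],[0,0,0,0,0,0,1],[0,0,0,0,0,0,1]]'
python3 seat.py 0 -3.2 9; python3 meas.py b8
```

```text
clock: 20.6
eef_pos: [0.5646, 0.1437, 0.1148]
tool_rot: [0.957, 0.047, -0.254, 0.129]
ft_force: [2.8, -3.8, 16.5]
grip_width: 0.0177
clk 20.6 tcp [0.5646 0.1437 0.1148] F [ 2.8 -3.8 16.5] w 0.0177 q [ 0.31  0.99  0.82  1.97 -0.11  1.82]
dpos world mm [-0.1  0.5 -3. ] shift units (now axes) [ 0.055 -0.045  0.097]
rot units [ 0.0001 -0.0003  0.0003] deg [ 0.02 -0.06  0.05] shift units (final axes) [ 0.055 -0.045  0.097]
(array([ 0.31,  0.99,  0.8 ,  1.96, -0.11,  1.82]), array([ 0.,  0., -0.]), array([-0., -0., -0.]))
foot now in seat [-2.6 -2.7 10.3] F seat [-15.6   3.9   5.9]
clk 20.6 F seat [-15.6   3.9   5.9] tcp seat [-96.1  -1.7  11.1] q [ 0.31  0.99  0.82  1.97 -0.11  1.82]
top -120 76 y [-1.2 47.1] zmed 19.0
top -100 75 y [-1.5 46.4] zmed 19.3
top -80 72 y [-0.3 47.7] zmed 19.3
top -60 75 y [ 2.  61.6] zmed 19.4
scene -120 26 y [-48.7 -26. ] zmed 17.7
scene -100 15 y [-49.5 -13.3] zmed 19.5
scene -80 20 y [-48.3  -2.8] zmed 19.6
scene -60 21 y [-62.7   1.7] zmed 19.9
```

The position doesn't give while the force rises to 18 N, so it is solidly on the ledge. Relieve the preload and open gently.

```bash
python3 -m inch '[[-0.01,0.012,-0.045,0,0,0,1],[0,0.008,-0.03,0,0,0,1],[0,0,0,0,0,0,1],[0,0,0,0,0,0,0.55],[0,0,0,0,0,0,0.5],[0,0,0,0,0,0,0.4],[0,0,0,0,0,0,0.3],[0,0,0,0,0,0,0.25]]'
python3 seat.py -40 -3.2 9; python3 meas.py b9
```

```text
clock: 21.5
eef_pos: [0.5655, 0.1445, 0.1122]
tool_rot: [0.957, 0.047, -0.255, 0.129]
ft_force: [0.2, 0.7, 0.3]
grip_width: 0.0322
clk 21.5 tcp [0.5655 0.1445 0.1122] F [0.2 0.7 0.3] w 0.0322 q [ 0.31  0.99  0.82  1.97 -0.11  1.82]
dpos world mm [19.   0.2 34.2] shift units (now axes) [-0.028  0.418 -1.509]
rot units [-0.      0.0001  0.0002] deg [-0.01  0.02  0.03] shift units (final axes) [-0.027  0.418 -1.509]
(array([ 0.3 ,  1.04,  1.  ,  2.1 , -0.12,  1.81]), array([-0., -0., -0.]), array([-0., -0., -0.]))
foot now in seat [-0.8 -3.6  8.4] F seat [-0.4 -0.7 -0.1]
clk 21.5 F seat [-0.4 -0.7 -0.1] tcp seat [-94.3  -2.5   9. ] q [ 0.31  0.99  0.82  1.97 -0.11  1.82]
top -120 85 y [ 0.8 47.5] zmed 18.1
top -100 68 y [ 0.4 46.3] zmed 18.5
top -80 78 y [-2.1 48.2] zmed 18.2
top -60 77 y [ 1.7 61.7] zmed 18.0
scene -120 22 y [-47.1 -16.6] zmed 16.9
scene -100 15 y [-47.3 -14.8] zmed 17.9
scene -80 13 y [-48.2  -7.8] zmed 17.9
scene -60 22 y [-62.    3.1] zmed 17.7
```

View pics/b9z.png

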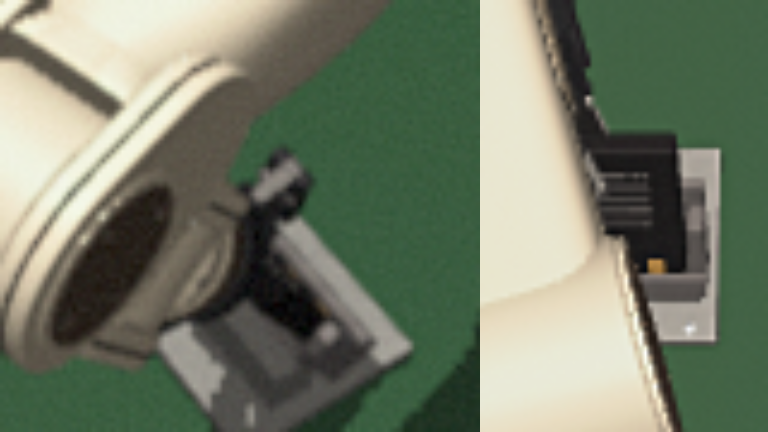

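Released: face at z 18 (docked value 18), y centred, zero force. Withdraw along the slope.

```bash
python3 -m inch '[[0,0.03,-0.1,0,0,0,0.2],[0,0.07,-0.26,0,0,0,0.2],[0,0.07,-0.26,0,0,0,0.2],[0,0.07,-0.26,0,0,0,0.2],[0,0.07,-0.26,0,0,0,0.2],[0,0.07,-0.26,0,0,0,0.2],[0,0.07,-0.26,0,0,0,0.2],[0,0,0,0,0,0,0.2]]'
python3 seat.py -60 -3.2 40
```

```text
clock: 22.4
eef_pos: [0.5878, 0.1449, 0.1505]
tool_rot: [0.957, 0.046, -0.254, 0.129]
ft_force: [0.5, -0.1, -0.1]
grip_width: 0.0342
clk 22.4 tcp [0.5878 0.1449 0.1505] F [ 0.5 -0.1 -0.1] w 0.0342 q [ 0.3   1.06  1.05  2.13 -0.12  1.81]
dpos world mm [-20.2  -0.7  28.8] shift units (now axes) [-1.273  0.16  -0.573]
rot units [-0.0003 -0.0007 -0.    ] deg [-0.05 -0.13 -0.  ] shift units (final axes) [-1.275  0.16  -0.57 ]
(array([ 0.31,  0.98,  0.96,  2.12, -0.11,  1.82]), array([-0., -0., -0.]), array([-0., -0.,  0.]))
foot now in seat [-45.2  -3.5   7.9] F seat [-0.1  0.1 -0.4]
```

```bash
python3 -m inch '[[-0.25,0.1,-0.42,0,0.01,0,0.2],[-0.25,0.1,-0.42,0,0.02,0,0.2],[-0.25,0.1,-0.42,0,0.02,0,0.2],[-0.25,0.1,-0.42,0,0.02,0,0.2],[-0.2,0.1,-0.5,0,0.02,0,0.2],[0,0.8,-0.2,0,0,0,0.2],[0,0.9,0,0,0,0,0.2],[0,0.9,0,0,0,0,0.2]]'
python3 -m inch '[[0,0.9,0,0,0,0,0.2],[0,0.9,0,0,0,0,0.2],[0,0.9,0,0,0,0,0.2],[0,0.9,0,0,0,0,0.2],[0,0.9,0,0,0,0,0.2],[0,0.5,0,0,0,0,0.2],[0,0,0,0,0,0,0.2],[0,0,0,0,0,0,0.2]]'
python3 meas.py c1; python3 ov2.py c1 0 0 9 0 0
python3 - <<'E'
from ik import *
from h import *
for n in("top","scene"):
    im=cv2.imread(f"pics/c1{n[0]}.png");o0=cv2.imread(f"pics/{n}0.png")
    def f(x,y,z): return O+S@(np.array([x,y,z])/1000)
    for z in(0,18): cv2.polylines(im,[proj(n,[f(-120,-48,z),f(-120,48,z),f(0,48,z),f(0,-48,z)]).round().astype(int)],True,(0,0,255),1)
    d=np.load(f"pics/c1{n[0]}.npy");Y=(cloud(n,d)-O)@S*1000
    Q=Y[(Y[...,0]>-118)&(Y[...,0]<-15)&(np.abs(Y[...,1])<44)&(Y[...,2]>8)&(Y[...,2]<30)]
    A=np.c_[Q[:,:2],np.ones(len(Q))];c=np.linalg.lstsq(A,Q[:,2],rcond=None)[0];print(n,len(Q),"face z at x=0,-120:",c[2].round(1),(c[2]-120*c[0]).round(1),"slope y",c[1].round(3))
    r=(165,240) if n=="top" else (190,310)
    cv2.imwrite(f"pics/c1_{n}.png",cv2.resize(im[r[0]:r[0]+90,r[1]:r[1]+90],(390,390),interpolation=0))
cv2.imwrite("pics/c1_both.png",np.hstack([cv2.imread("pics/c1_scene.png"),cv2.imread("pics/c1_top.png")]))
E
```

```text
clock: 23.2
eef_pos: [0.5939, 0.0835, 0.2329]
tool_rot: [0.984, 0.064, -0.117, 0.122]
ft_force: [-0.2, -0.3, -1.3]
grip_width: 0.0343
clock: 24.0
eef_pos: [0.6131, -0.0356, 0.2599]
tool_rot: [0.984, 0.064, -0.118, 0.121]
ft_force: [0.1, 0.4, 0.0]
grip_width: 0.0341
clk 24.0 F seat [-0.1 -0.4 -0.1] tcp seat [-243.7  178.8   45.7] q [ 0.06  0.69  0.73  1.85 -0.24  1.53]
top -120 58 y [-45.8 -13.3] zmed 17.4
top -100 47 y [-47.5 -15. ] zmed 17.5
top -80 45 y [-47.6 -16.8] zmed 17.7
top -60 61 y [-62.3 -19. ] zmed 18.0
scene -120 81 y [-47.   46.9] zmed 16.6
scene -100 29 y [-47.5  45.5] zmed 18.1
scene -80 27 y [-47.5  36.4] zmed 18.1
scene -60 40 y [-61.8  57. ] zmed 17.9
top 207 face z at x=0,-120: 18.3 17.5 slope y -0.003
scene 147 face z at x=0,-120: 19.9 15.5 slope y -0.002
```

View pics/c1_both.png

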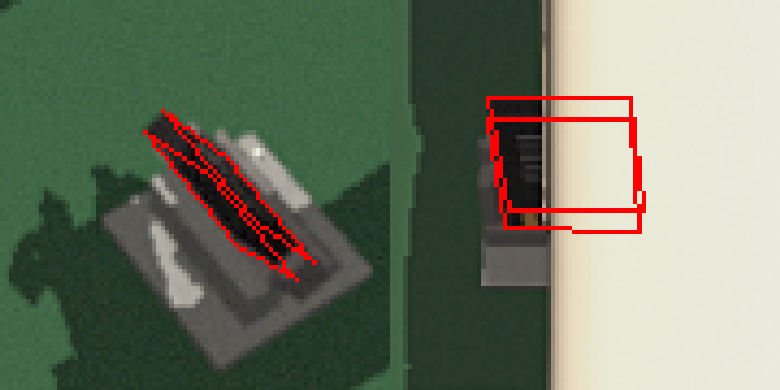

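View pics/c1s.png

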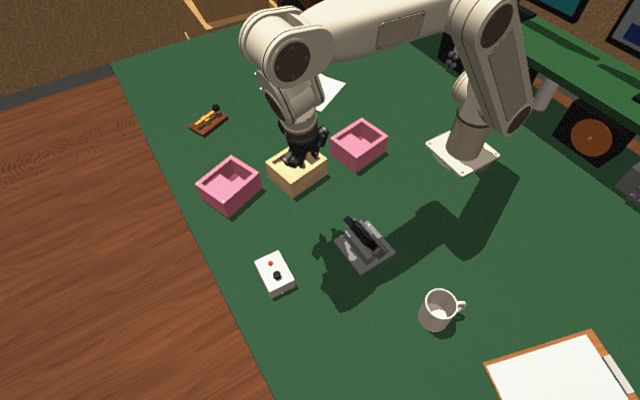

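The scene view shows the pack standing in the cradle at (362,236), matching the docked outline to within a pixel. The mug (437,310) and box (275,272) are where they were, and the arm is clear. The mic is hidden behind the arm here, but nothing went near it.

```bash
python3 - <<'E'
from h import *
p,d=bot.camera("top");X=cloud("top",d)
R=X[205:270,435:495].reshape(-1,3);S_=R[(R[:,2]>.015)&(R[:,2]<.04)]
if len(S_)>5: print("mic",cv2.minAreaRect((S_[:,:2]*1000).astype(np.float32)))
print(bot.get_obs()["ft_force"].round(1),bot.get_obs()["clock"])
print(bot.job_done())
E
```

```text
mic ((464.75408935546875, -431.6473388671875), (64.9761962890625, 85.9989013671875), 79.7004165649414)
[-1.  -0.2 -0.5] 24.15
the job is handed in; nothing more can be done
None
```

The pack is in the charging cradle, contact end down on the ledge and flat against the backrest. I handed the job in at about 24 s of the 53 s allowed.

**What I did:** I pressed the contact end down with the closed fingers until the pack tipped. It stayed leaning by itself at about 49.5°. I then pinched the raised end, lifted the pack out, carried it over and lowered it down the slope until the ledge stopped it. I eased it onto the backrest, opened the gripper and withdrew.

**Last checks:**
- **Fit:** the top camera puts the pack's face 18.3 mm off the backrest plane at the foot and 17.5 mm at the top (docked value 18 mm). The scene camera gave 19.9 and 15.5 mm. It sees that face at a shallow angle, so I trust the top camera more.
- **Position:** the pack is centred sideways to within about 1 mm, and its outline matches the docked pose to about a pixel.
- **Contact:** the robot touches nothing and the wrist force is about zero.
- **Bystanders:** the mic measured at its starting position. The mug and the box look unmoved in the picture, but I did not re-measure them.

**What went wrong on the way:** the pack's foot first touched the end of one of the cradle's cheeks with about 17 N, because the pack sat about 7 mm off centre. I backed off, corrected it and went in without further contact until the ledge. I briefly pushed against the ledge with about 18 N to make sure it was seated.

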